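Clear the counter and put the spice jars away in the drawer

TASK

Things have been left standing in front of the little spice drawer: move every one of them (oil bottle, pepper mill, tea tin) out of the way and stand it upright on the wooden tray. Then pull the drawer out to its stop, stand all the spice jars from the cork mat upright on the drawer's floor, and push the drawer fully shut. Leave the mug, the pill bottles, the syrup jar and the black dish where they are.

Things in the scene. Friction and masses are not known exactly. Their poses are not given: they have to be found in the camera images.
- cab: Oak counter-top cabinet with one drawer, fixed, 225 deep (x) x 290 wide (y) x 105 high. Origin: centre of its underside. Its own -x axis points out of the drawer's face, towards the robot; the drawer pulls out that way. Shut, the face lies at x = -112; the top board's front edge is at x = -98. A white salt bowl is fixed on the rear of its top.
- cab_drawer0 (a joint): How far the drawer is pulled out, in m: 0 shut, 0.154 at the stop. About 1 N of friction, no spring; it stays where it is left. The loose things in front block its way.
- cab_drawer0_handle (a point): Middle of the drawer's steel bar handle: a horizontal bar 11 thick and 120 long along the cabinet's y, its axis 35 in front of the drawer's face, at height 67, 38 below the cabinet's top. Can be pinched from above with the fingers closing along the cabinet's x. Moves with the drawer; axes as the cabinet's.
- drawer_floor (a point): Centre of the drawer floor's top side (22 above the counter); moves with the drawer, axes as the cabinet's. Inside: 180 (x from -90 to 90) x 248 (y); side walls rise 61 over this floor, the front panel 70, the top of the cabinet is 83 above it. At the stop the front 148 (x from -90 to 58) is uncovered. Standing jars (54 high) clear the cabinet as it shuts.
- tray_in (a point): Centre of the tray's floor. Low dark wooden tray, fixed, 160 (x) x 270 (y) outside, rim 6 thick and 16 high, floor about 6 thick; inside 148 x 258. To the left or right of the cabinet. Axes: the tray's own x (short) and y (long).
- mat: Cork mat, fixed, 210 (x) x 240 (y) x 3 thick, on the other side from the tray; the spice jars stand on it at the start. Origin: centre of its underside.
- oil: Green glass oil bottle with a black cap, 64 across, 200 high, body straight up to 124, then narrowing to a neck 26 across from height 153 to 184; about 0.4 kg. Origin: centre of its base, z up. Stands in front of the drawer, or is absent.
- mill: Dark wooden pepper mill, 172 high, foot 54 across, waist 40 across from height 65 to 118, head 52 across above it; about 0.25 kg. Origin: centre of its base, z up. Stands in front of the drawer, or is absent.
- tin: Plain steel tea tin, a cylinder 64 across, 125 high (straight up to 113), about 0.25 kg. Origin: centre of its base, z up. Stands in front of the drawer, or is absent.
- jar1: Squat spice jar: clear glass cylinder with ground spice in it and a dark steel lid of the same width, 54 across and 54 high (lid: the top 18), about 0.15 kg. Origin: centre of its base, z up. On the mat at the start, or absent.
- jar2: Squat spice jar: clear glass cylinder with ground spice in it and a dark steel lid of the same width, 54 across and 54 high (lid: the top 18), about 0.15 kg. Origin: centre of its base, z up. On the mat at the start, or absent.
- jar3: Squat spice jar: clear glass cylinder with ground spice in it and a dark steel lid of the same width, 54 across and 54 high (lid: the top 18), about 0.15 kg. Origin: centre of its base, z up. On the mat at the start, or absent.
- jar4: Squat spice jar: clear glass cylinder with ground spice in it and a dark steel lid of the same width, 54 across and 54 high (lid: the top 18), about 0.15 kg. Origin: centre of its base, z up. On the mat at the start, or absent.
- mug: Blue mug, 72 across, 85 high, origin at the centre of its base. To be left alone; stands beside the cabinet.
- pills1: White pill bottle, 48 across, 85 high, origin at the base. To be left alone.
- pills2: Amber pill bottle, 44 across, 75 high, origin at the base. To be left alone.
- dish: Small black dish, 100 across, 30 high, origin at the base, near the robot's right. To be left alone.
- sweet: Amber syrup jar with a white cap, 46 across, 80 high, origin at the base, near the robot's left. To be left alone.
Things that resemble listed ones, but are neither listed nor needed, are in the scene too. What is shaped like the jar4 but turquoise is not meant.

How it is judged (in metres and radians):
On the way, in this order (a step that is already met when the one before it is completed fails the run):
1. everything that stood in front of the drawer stands upright on the tray (x of oil in the frame of tray_in between -0.06 and 0.06 m and y of oil in the frame of tray_in between -0.115 and 0.115 m and z of oil in the frame of tray_in between -0.004 and 0.009 m and angle between each of oil, mill, tin's own z axis and vertical below 0.15 rad and x of mill in the frame of tray_in between -0.06 and 0.06 m and y of mill in the frame of tray_in between -0.115 and 0.115 m and z of mill in the frame of tray_in between -0.004 and 0.009 m and x of tin in the frame of tray_in between -0.06 and 0.06 m and y of tin in the frame of tray_in between -0.115 and 0.115 m and z of tin in the frame of tray_in between -0.004 and 0.009 m), for 0.2 s.
2. the drawer is pulled out to its stop (value of joint cab_drawer0 above 0.145 m), for 0.2 s.
3. all the jars stand in the drawer (x of jar1 in the frame of drawer_floor between -0.085 and 0.085 m and y of jar1 in the frame of drawer_floor between -0.112 and 0.112 m and z of jar1 in the frame of drawer_floor between -0.004 and 0.012 m and angle between each of jar1, jar2, jar3, jar4's own z axis and vertical below 0.25 rad and x of jar2 in the frame of drawer_floor between -0.085 and 0.085 m and y of jar2 in the frame of drawer_floor between -0.112 and 0.112 m and z of jar2 in the frame of drawer_floor between -0.004 and 0.012 m and x of jar3 in the frame of drawer_floor between -0.085 and 0.085 m and y of jar3 in the frame of drawer_floor between -0.112 and 0.112 m and z of jar3 in the frame of drawer_floor between -0.004 and 0.012 m and x of jar4 in the frame of drawer_floor between -0.085 and 0.085 m and y of jar4 in the frame of drawer_floor between -0.112 and 0.112 m and z of jar4 in the frame of drawer_floor between -0.004 and 0.012 m), for 0.2 s.
4. the drawer is pushed shut (value of joint cab_drawer0 below 0.01 m), for 0.2 s.
At the end, for the whole second after the job is handed in: Every oil bottle, mill and tin present stands upright (within 0.15 rad) on the tray's floor, every jar present stands upright (within 0.25 rad) on the drawer's floor, the drawer is shut to within 10 mm, and all are at rest (all of step 1 and all of step 3 and linear speed of each of oil, mill, tin, jar1, jar2, jar3, jar4 below 0.03 m/s and value of joint cab_drawer0 below 0.01 m); the robot touches nothing.
It fails at once if the mug, a pill bottle, the syrup jar or the black dish is shifted by more than 40 mm (distance of any of mug, pills1, pills2, dish, sweet from where it was at the start of the episode above 0.04 m).
Of oil, mill, tin only 2 to 3 are there at a start; the rules pass over those that are not, and their reading is None.
Of jar1, jar2, jar3, jar4 only 3 to 4 are there at a start; the rules pass over those that are not, and their reading is None.
At some moment in a run one of jar1, jar2, jar3, jar4 may be knocked a few centimetres aside while the robot is not near it.
It also fails if it takes over 208 s, if anything falls off the work surface, if the arm or the gripper's body presses on something with over 40 N, if the wrist force passes 120 N, or if a joint passes its speed limit or range.

ROBOT

A 6-joint arm with a two-finger parallel gripper is mounted at the origin on the work surface. World frame = base frame: x ahead of the robot, y to its left, z up, the work surface at z = 0. Lengths are in mm, angles in degrees, forces in N, time in s.
With the tool pointing down it reaches from about 350 to 850 mm from the base axis. Payload 8.1 kg.
Tool frame: the origin (TCP) lies on the centre line of the jaws, within the pads' length; the fingertips stand 14 mm ahead of it and the grasp point (between the pads) lies 5 mm behind it; z points along the fingers, y is the line along which they close (so a half turn about z gives the same grasp; the last joint's range is limited). The gripper opens to 85 mm and grips with 20 to 120 N. Pads are 22 mm wide; open, the fingers measure 114 mm over their backs; the gripper's body (76 mm by 85 mm) begins 54 mm behind the grasp point. The pads swing forward as they close: fully open they stand 13 mm farther back than shut.
Start: joints at [61.627, 7.471, 85.268, -0, 87.261, -4.893], TCP at [239.035, 550.334, 209.292] pointing down, gripper open.
Joint ranges: [-169.43, 169.43], [-51.17, 129.36], [1.28, 143.12], [-76.62, 256.62], [0, 156.53], [-152.29, 152.29]. Speed limits (degrees/s): [136.94, 136.94, 159.86, 180, 180, 180].

INTERFACE

Orientations are given as [roll, pitch, yaw] about the fixed x, y, z axes, in that order (R = Rz(yaw) Ry(pitch) Rx(roll)).
In Python, from bench import sense, snapshot, camera_info, hand_in gives the robot as it stands. The module is installed in compiled form; this text tells all that it offers.
- The arm moves only by the tool apply_moves, never from a script. Its argument "deltas" is a list of rows, each a list of 7 numbers: the shift along the tool's x, y, z scaled (see below), then the turn, a rotation vector about the tool's x, y, z scaled (see below), then the opening, from 0 (shut) to 1 (fully open). In form: [[dx, dy, dz, ax, ay, az, claw], ...]. A call has 1 to 8 rows; each row shifts and turns the commanded pose from where the row before left it, along the tool's axes as they then stand; what a row does not reach is not made up. The controller multiplies each number of a shift by 0.03 m and each number of a turn by 0.08 rad. A row lasts 1/8 s, in which the tool goes at most 62.5 mm and 10.7 degrees, less where a joint would pass 70% of its speed; a pose out of reach is approached as far as the arm can. A call with a number of a shift or a turn outside -1 to 1 is refused whole. A call with a gripper value outside its range is refused whole. The fingers move at their own pace and stop on an object; "grip_force" is the grip in N (left out, the last holds). Time passes only in rows, so rows that do not move let the fingers close. It gives the time, the measured TCP pose, the force, the opening and the grip force at its end, in the units of the state.
- sense(): the state, without advancing time (a new reading comes with each control period).
- snapshot(name): name is "scene" or "top"; returns the picture (400x640x3 uint8, red, green, blue); there is no depth.
- camera_info(name): a dict with "vertical_fov" (degrees; the focal length in pixels is half the picture's height over the tangent of half this angle, whatever the lens; pixels are square), "cx", "cy" (the principal point, pixels), "origin" and "rotation" of the camera in the world. Camera axes: x right, y up, looking along -z (the intrinsics and any distortion apply to the point x, -y, -z); pixel columns grow to the right and rows downward; lengths in mm; the calibration is good to about 2 mm. A picture is of the moment at which its call begins. camera_info takes no time and is no camera call.
- hand_in(): hands the job in; it is judged then, once.
The state is a dict: "time": time; "joint_pos": joint angles; "qd": joint speeds; "joint_efforts": joint torques, N m; "tool_pos": TCP position; "tcp_rot": TCP orientation; "ft_force": force on the tool from outside, world axes, zero at the start; "wrist_torque": the same for the moment, N m; "finger_gap": finger opening in mm; "grip_force": force on a finger pad.
Only numpy, scipy, OpenCV 4.12 (cv2) and the standard library are available. Lean on these libraries where they do the work, as an engineer would, in place of code of your own. Each camera call takes 0.05 s, during which the arm holds its last target. There are 200 camera calls.

## Working session

There is one attempt and no reset: what is moved stays moved. The work goes in short steps, Python scripts to look and compute and a tool call to move; the robot and the scene stay as the last step left them, time stands still between calls to the robot, and variables do not carry over. Pictures are saved under pics/ and viewed, at most 14 in all, crops included, and the job is handed in when it is done.

Besides the shell and the picture viewer there is one more tool, called after "Request:" by a JSON object that holds its "api" and its "payload". apply_moves: Moves the arm, as the interface text tells. Its arguments: {"type":"object","properties":{"deltas":{"type":"array"},"grip_force":{"type":"number"}},"required":["deltas"]}

```bash
mkdir -p pics
python3 - <<'E'
from bench import *
import cv2,json
for n in("scene","top"):
    cv2.imwrite(f"pics/{n}0.png",snapshot(n)[:,:,::-1])
    print(n,camera_info(n))
print(sense())
E
```

```text
scene {'vertical_fov': 46.831954275119735, 'cx': 318.5975586736099, 'cy': 206.4153710313013, 'origin': array([1195.98648442,  339.80403572, 1184.67133153]), 'rotation': array([ 32.77594716,   0.19254731, 116.97304165])}
top {'vertical_fov': 45.85932773791623, 'cx': 318.9413950101474, 'cy': 196.8752460395711, 'origin': array([ 346.2105113 ,    8.39248656, 1359.33703056]), 'rotation': array([  8.78815671,  -0.93238989, -89.85577748])}
{'time': 0.1, 'joint_pos': array([ 6.16269296e+01,  7.51091321e+00,  8.53237721e+01, -6.12428228e-04,
        8.72624955e+01, -4.89268116e+00]), 'qd': array([ 0.04273243, -0.02764988, -0.10423919,  0.00984594, -0.0209606 ,
        0.00878185]), 'joint_efforts': array([ 6.00735311e-04, -5.70945883e+01, -5.01944661e+01, -1.99707247e-04,
        8.09339894e-03, -2.21117682e-05]), 'tool_pos': array([238.78201282, 549.84762771, 208.34097543]), 'tcp_rot': array([-1.79903121e+02, -7.67906222e-03,  1.56519634e+02]), 'ft_force': array([-0.27422228, -0.29497877,  0.25170904]), 'wrist_torque': array([ 0.03164299,  0.00227916, -0.01521841]), 'grip_force': 0.0, 'finger_gap': 85.58416074534033}
```

View pics/scene0.png

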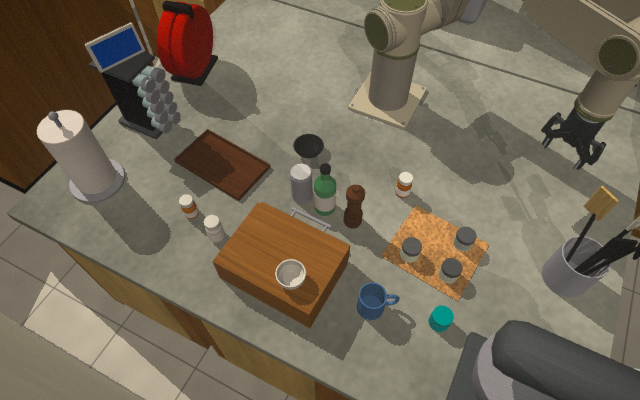

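View pics/top0.png

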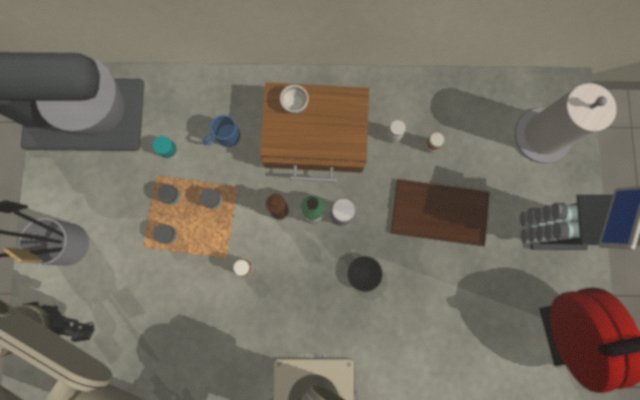

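The scene picture shows the tin (302,182), oil (325,190) and mill (355,205) in front of the drawer. There are three lidded jars on the cork mat, at (411,248), (465,237) and (451,269). The turquoise jar at (441,318), off the mat, is the decoy. In the top picture the jars are at (168,194), (210,198) and (163,233), and the tray is at (440,212). I'll enlarge that view to confirm the jars and measure everything.

```bash
cat > h.py <<'E'
import numpy as np, cv2
from bench import *
from scipy.spatial.transform import Rotation as R
def cam(n):
    c=camera_info(n); f=200/np.tan(np.radians(c['vertical_fov']/2))
    return f,c['cx'],c['cy'],np.array(c['origin']),R.from_euler('xyz',c['rotation'],degrees=True).as_matrix()
def ray(n,u,v):
    f,cx,cy,o,M=cam(n); d=M@np.array([(u-cx)/f,-(v-cy)/f,-1]); return o,d/np.linalg.norm(d)
def plane(n,u,v,z):
    o,d=ray(n,u,v); return o+d*(z-o[2])/d[2]
def proj(n,p):
    f,cx,cy,o,M=cam(n); q=M.T@(np.array(p,float)-o); return np.array([cx+f*q[0]/-q[2],cy-f*q[1]/-q[2]])
def tri(p,q):
    o1,d1=ray('top',*p);o2,d2=ray('scene',*q)
    t=np.linalg.lstsq(np.c_[d1,-d2],o2-o1,rcond=None)[0]
    a,b=o1+d1*t[0],o2+d2*t[1]; return (a+b)/2,np.linalg.norm(a-b)
def mask(img,lo,hi): return cv2.inRange(cv2.cvtColor(img,cv2.COLOR_RGB2HSV),lo,hi)
def blobs(m,amin=30):
    n,l,s,c=cv2.connectedComponentsWithStats(m); return [(c[i].round(1),s[i]) for i in range(1,n) if s[i,4]>=amin]
E
python3 - <<'E'
from h import *
t=cv2.imread('pics/top0.png'); s=cv2.imread('pics/scene0.png')
cv2.imwrite('pics/tc.png',cv2.resize(t[75:290,130:500],None,fx=2.16,fy=2.16,interpolation=cv2.INTER_CUBIC))
cv2.imwrite('pics/sc.png',cv2.resize(s[120:330,170:500],None,fx=2.4,fy=2.4,interpolation=cv2.INTER_CUBIC))
for n,i in(('top',t),('scene',s)):
    i=i[:,:,::-1].copy()
    for nm,lo,hi,z in(('mat',(8,120,120),(20,255,255),3),('tray',(0,60,20),(14,200,95),16),('cab',(8,90,95),(18,255,255),105)):
        m=cv2.morphologyEx(mask(i,lo,hi),cv2.MORPH_CLOSE,np.ones((5,5)))
        cs=sorted(cv2.findContours(m,0,2)[0],key=cv2.contourArea)[-3:]
        for c in cs:
            b=cv2.boxPoints(cv2.minAreaRect(c)); a=cv2.contourArea(c)
            if a>1500:
                P=np.array([plane(n,*p,z)[:2] for p in b]); print(n,nm,a,b.round(0).tolist(),P.round(0).tolist(),P.mean(0).round(1))
E
```

```text
top mat 3333.0 [[145.0, 246.0], [154.0, 176.0], [235.0, 187.0], [226.0, 257.0]] [[414.0, 482.0], [615.0, 466.0], [583.0, 229.0], [383.0, 250.0]] [498.5 356.8]
top mat 6706.5 [[260.0, 161.0], [264.0, 83.0], [369.0, 88.0], [365.0, 166.0]] [[662.0, 159.0], [903.0, 152.0], [889.0, -163.0], [648.0, -148.0]] [7.752e+02 1.000e-01]
top tray 4930.5 [[390.0, 233.0], [397.0, 178.0], [491.0, 191.0], [484.0, 246.0]] [[451.0, -215.0], [609.0, -240.0], [573.0, -512.0], [416.0, -483.0]] [ 512.3 -362.4]
top tray 5167.5 [[530.0, 315.0], [593.0, 271.0], [656.0, 362.0], [593.0, 406.0]] [[222.0, -601.0], [345.0, -790.0], [98.0, -945.0], [-17.0, -758.0]] [ 162.2 -773.5]
top cab 5838.0 [[143.0, 246.0], [154.0, 174.0], [237.0, 186.0], [227.0, 258.0]] [[406.0, 450.0], [599.0, 434.0], [568.0, 208.0], [376.0, 229.0]] [487.2 330. ]
top cab 7488.0 [[259.0, 162.0], [264.0, 82.0], [370.0, 88.0], [366.0, 168.0]] [[635.0, 150.0], [864.0, 143.0], [849.0, -153.0], [621.0, -138.0]] [7.422e+02 5.000e-01]
scene mat 4930.5 [[380.0, 258.0], [411.0, 201.0], [489.0, 244.0], [458.0, 300.0]] [[595.0, 225.0], [375.0, 235.0], [4
[... 495 characters left out ...]
.0, -213.0], [622.0, -200.0]] [ 517.2 -362.7]
scene tray 16164.5 [[-0.0, 0.0], [158.0, 0.0], [158.0, 188.0], [0.0, 188.0]] [[209.0, -1683.0], [-92.0, -1083.0], [691.0, -479.0], [912.0, -916.0]] [  430.2 -1040.4]
scene cab 2268.0 [[191.0, 342.0], [204.0, 319.0], [321.0, 385.0], [309.0, 407.0]] [[1049.0, -74.0], [991.0, -79.0], [996.0, 240.0], [1050.0, 237.0]] [1021.5   80.9]
scene cab 5029.0 [[380.0, 257.0], [412.0, 200.0], [489.0, 244.0], [458.0, 301.0]] [[646.0, 234.0], [442.0, 244.0], [479.0, 477.0], [670.0, 451.0]] [559.5 351.3]
scene cab 8224.5 [[211.0, 262.0], [250.0, 191.0], [350.0, 245.0], [312.0, 316.0]] [[856.0, -148.0], [620.0, -177.0], [649.0, 150.0], [866.0, 149.0]] [747.7  -6.3]
```

View pics/tc.png

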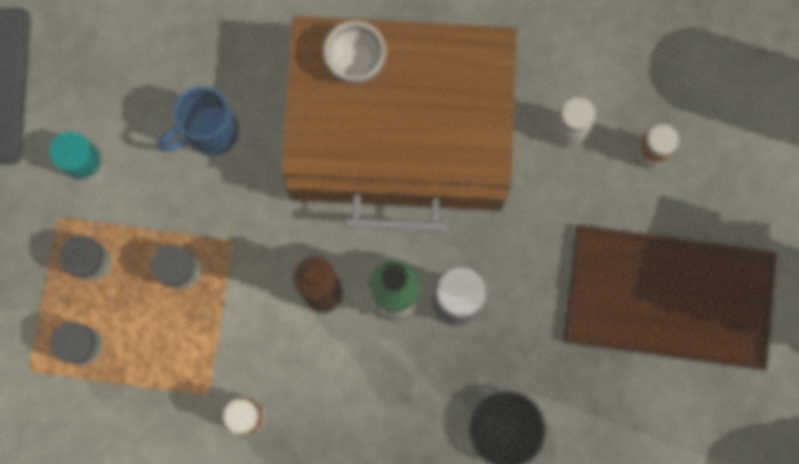

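View pics/sc.png

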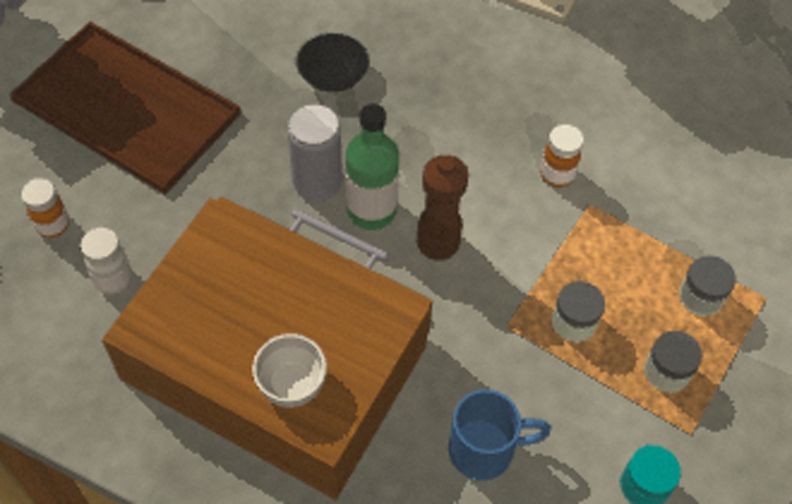

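The enlarged crops confirm it. In the top crop there are three dark-lidded glass jars on the cork at (83,256), (173,265) and (73,342), and the turquoise decoy sits off the mat at (75,153). The tin is at (460,292), oil cap at (395,277), mill head at (317,275) and handle bar at (348..446,225). Next I'll triangulate these.

Run:
```python
from h import *
T=lambda u,v:(130+u/2.16,75+v/2.16)
S=lambda u,v:(170+u/2.4,120+v/2.4)
for n,a,b,z in(('tin',(460,292),(315,125),125),('oilcap',(395,277),(373,114),200),('mill',(317,274),(446,168),172),
 ('jarA',(173,265),(580,303),54),('jarB',(73,342),(711,277),54),('jarC',(83,256),(677,354),54),('hL',(348,223),(383,256),72),('hR',(446,227),(294,214),72),
 ('cabRL',(293,16),(335,468),105),('cabRR',(516,27),(106,341),105),('cabFR',(512,187),(213,198),105),('cabFL',(285,178),(432,303),105),
 ('trayFL',(563,341),(91,23),0),('trFR',(768,369),(12,97),16),('trRR',(777,251),(167,190),16),('trRL',(578,227),(240,112),16),('decoy',(74,152),(654,465),54),('white',(578,113),(100,240),85),('amb',(662,139),(38,190),75),('dish',(507,428),(333,62),30),('sweet',(241,416),(566,138),80),('mug',(203,117),(487,418),85)):
    p,e=tri(T(*a),S(*b)); print(n,p.round(0),round(e,1),'top@z',plane('top',*T(*a),z)[:2].round(0),'sc@z',plane('scene',*S(*b),z)[:2].round(0))
```

```text
tin [503. -74. 117.] 1.8 top@z [502. -75.] sc@z [508. -70.]
oilcap [510.   6. 194.] 2.5 top@z [509.   5.] sc@z [514.   9.]
mill [517. 100. 159.] 6.0 top@z [517.  96.] sc@z [525. 106.]
jarA [545. 293.  46.] 1.8 top@z [544. 291.] sc@z [549. 294.]
jarB [445. 417.  47.] 3.1 top@z [445. 414.] sc@z [448. 418.]
jarC [556. 412.  44.] 5.0 top@z [555. 407.] sc@z [561. 414.]
hL [599.  66.  60.] 0.9 top@z [597.  65.] sc@z [605.  69.]
hR [594. -59.  57.] 5.8 top@z [593. -61.] sc@z [601. -51.]
cabRL [864. 140.  97.] 3.8 top@z [862. 138.] sc@z [866. 143.]
cabRR [ 851. -148.   98.] 6.3 top@z [ 850. -150.] sc@z [ 852. -142.]
cabFR [ 639. -140.   97.] 5.8 top@z [ 638. -142.] sc@z [ 642. -134.]
cabFL [649. 147.  97.] 6.2 top@z [648. 143.] sc@z [652. 152.]
trayFL [ 494. -267.  191.] 191.0 top@z [ 452. -220.] sc@z [ 410. -489.]
trFR [ 449. -610. -205.] 87.6 top@z [ 415. -488.] sc@z [ 579. -497.]
trRR [ 563. -411.  -73.] 247.5 top@z [ 573. -508.] sc@z [ 612. -231.]
trRL [ 563. -178.  165.] 72.3 top@z [ 604. -241.] sc@z [ 463. -212.]
decoy [694. 430.  48.] 6.0 top@z [693. 425.] sc@z [695. 432.]
white [ 741. -231.   85.] 1.8 top@z [ 741. -232.] sc@z [ 741. -230.]
amb [ 711. -343.   72.] 0.2 top@z [ 710. -342.] sc@z [ 712. -341.]
dish [ 337. -140.   24.] 3.4 top@z [ 338. -141.] sc@z [ 341. -136.]
sweet [352. 196.  73.] 2.4 top@z [352. 194.] sc@z [356. 198.]
mug [735. 255.  75.] 1.7 top@z [732. 253.] sc@z [739. 257.]
```

Reconstructed points agree with the known sizes: cabinet edge 288 of 290, tray about 159x274, mat about 202x239. That gives:
- **Tin, oil, mill:** tin (505,-72), oil (511,7), mill (520,101).
- **Jars:** (546,293), (446,416) and (558,411).
- **Handle:** (599,5).
- **Cabinet:** yaw -2.2°.
- **Tray:** (513,-362), yaw -7.2°.

First I'll rise and turn the tool to yaw 90, so that tool x = world y and tool y = world x.

Request:
{"api": "apply_moves", "payload": {"deltas": [[0,0,-0.4,0,0,0.9,1],[0,0,-0.4,0,0,0.9,1],[0,0,-0.4,0,0,0.9,1],[0,0,-0.4,0,0,0.9,1],[0,0,-0.4,0,0,0.9,1],[0,0,-0.4,0,0,0.9,1],[0,0,-0.4,0,0,0.9,1],[0,0,-0.4,0,0,0.9,1]], "grip_force": 40}}

```text
time: 1.1
tool_pos: [238.9, 550.1, 305.0]
tcp_rot: [-179.9, 0.0, 123.4]
ft_force: [-0.3, 0.2, -0.5]
finger_gap: 85.4
grip_force: 0.0
```

Request:
{"api": "apply_moves", "payload": {"deltas": [[0,0,0,0,0,0.91,1],[0,0,0,0,0,0.91,1],[0,0,0,0,0,0.91,1],[0,0,0,0,0,0.91,1],[0,0,0,0,0,0.91,1],[0,0,0,0,0,0.91,1],[0,0,0,0,0,0.91,1],[0,0,0,0,0,0.91,1]]}}

```text
time: 2.1
tool_pos: [238.9, 550.1, 304.6]
tcp_rot: [-180.0, 0.1, 90.0]
ft_force: [0.3, 0.4, -0.0]
finger_gap: 85.7
grip_force: 0.0
```

Request:
{"api": "apply_moves", "payload": {"deltas": [[-0.864,0.37,0,0,0,0,1],[-0.864,0.37,0,0,0,0,1],[-0.864,0.37,0,0,0,0,1],[-0.864,0.37,0,0,0,0,1],[-0.864,0.37,0,0,0,0,1],[-0.864,0.37,0,0,0,0,1],[-0.864,0.37,0,0,0,0,1],[-0.864,0.37,0,0,0,0,1]]}}

```text
time: 3.1
tool_pos: [328.5, 342.2, 304.9]
tcp_rot: [-180.0, 0.0, 90.2]
ft_force: [-0.5, 0.5, -0.8]
finger_gap: 85.5
grip_force: 0.0
```

Request:
{"api": "apply_moves", "payload": {"deltas": [[-0.864,0.37,0,0,0,0,1],[-0.864,0.37,0,0,0,0,1],[-0.864,0.37,0,0,0,0,1],[-0.864,0.37,0,0,0,0,1],[-0.864,0.37,0,0,0,0,1],[-0.864,0.37,0,0,0,0,1],[-0.864,0.37,0,0,0,0,1],[-0.864,0.37,0,0,0,0,1]]}}

```text
time: 4.1
tool_pos: [417.8, 135.2, 304.9]
tcp_rot: [-180.0, 0.0, 90.2]
ft_force: [0.3, 0.4, -0.1]
finger_gap: 85.4
grip_force: 0.0
```

Request:
{"api": "apply_moves", "payload": {"deltas": [[-0.864,0.37,0,0,0,0,1],[-0.864,0.37,0,0,0,0,1],[-0.864,0.37,0,0,0,0,1],[-0.864,0.37,0,0,0,0,1],[-0.864,0.37,0,0,0,0,1],[-0.864,0.37,0,0,0,0,1],[-0.864,0.37,0,0,0,0,1],[-0.864,0.37,0,0,0,0,1]]}}

```text
time: 5.1
tool_pos: [507.1, -71.9, 304.8]
tcp_rot: [-180.0, -0.0, 90.1]
ft_force: [-0.6, 0.3, 0.6]
finger_gap: 84.8
grip_force: 0.0
```

Request:
{"api": "apply_moves", "payload": {"deltas": [[0,0,0.95,0,0,0,1],[0,0,0.95,0,0,0,1],[0,0,0.95,0,0,0,1],[0,0,0.95,0,0,0,1],[0,0,0.95,0,0,0,1],[0,0,0.95,0,0,0,1],[0,0,0.9,0,0,0,1],[0,0,0.5,0,0,0,1]]}}

```text
time: 6.1
tool_pos: [505.8, -70.7, 90.3]
tcp_rot: [-179.8, -0.0, 90.1]
ft_force: [-0.4, 0.2, 0.2]
finger_gap: 85.1
grip_force: 0.0
```

Request:
{"api": "apply_moves", "payload": {"deltas": [[0,0,0,0,0,0,1],[0,0,0,0,0,0,0],[0,0,0,0,0,0,0],[0,0,0,0,0,0,0],[0,0,0,0,0,0,0]]}}

```text
time: 6.72
tool_pos: [508.3, -71.4, 94.4]
tcp_rot: [179.8, 0.0, 90.1]
ft_force: [-1.2, -0.2, 7.0]
finger_gap: 56.3
grip_force: 41.1
```

Run:
```python
from h import *
t=snapshot('top')[:,:,::-1]; s=snapshot('scene')[:,:,::-1]
a=cv2.resize(t[140:280,240:420],(720,560),interpolation=cv2.INTER_CUBIC)
b=cv2.resize(s[90:250,250:400],(600,640))
cv2.imwrite('pics/g1.png',np.hstack([cv2.resize(t[140:280,250:410],(400,350)),cv2.resize(s[110:250,250:410],(400,350))]))
print(sense())
```

```text
{'time': 6.825, 'joint_pos': array([-1.37157515e+01, -1.20511244e+00,  1.06556194e+02, -4.94363679e-03,
        7.44739493e+01, -1.38628716e+01]), 'qd': array([-0.08611906,  0.0362364 ,  0.01550355, -0.0242254 ,  0.01475954,
       -0.06154689]), 'joint_efforts': array([ 2.75208929e-02, -4.35641670e+01, -4.52684641e+01,  9.42275324e-02,
       -6.64542653e-01, -8.07041069e-03]), 'tool_pos': array([508.33368742, -71.39668201,  94.41476168]), 'tcp_rot': array([1.79831270e+02, 4.65507436e-02, 9.01483676e+01]), 'ft_force': array([-1.92063261,  1.11284927,  5.76252989]), 'wrist_torque': array([ 0.02782161,  0.3095269 , -0.05969046]), 'grip_force': 41.1536568403244, 'finger_gap': 56.152035224540406}
```

View pics/g1.png

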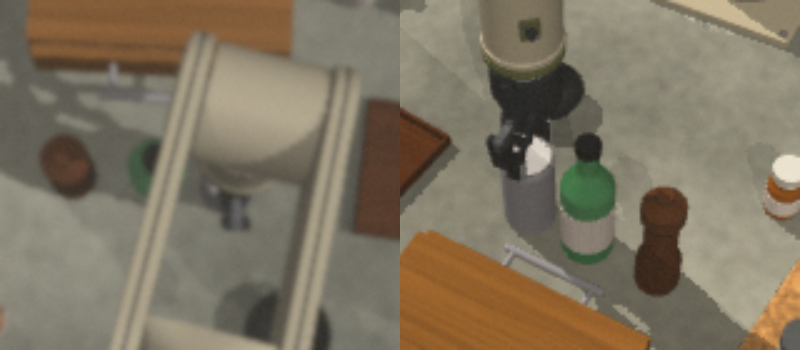

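The scene half of the crop shows the finger left of the tin's axis, so the grip may be off-centre. I'll check that in numbers before lifting.

Run:
```python
from h import *
g=lambda p:((p[0]-250)*2.5+400,(p[1]-110)*2.5)
for p in((508,-71,0),(508,-39,0),(508,-103,0),(508,-71,125),(508,-39,125),(508,-103,125),(540,-71,100),(565,-71,95),(476,-71,100)): print(p,np.round(g(proj('scene',p)),0))
# pixels: tin base bottom ~ (528,232) crop, left/right sides at x=503,555
for u,v,z in((528,232,0),(503,170,100),(555,170,100)): print(plane('scene',250+(u-400)/2.5,110+v/2.5,z).round(0))
```

```text
(508, -71, 0) [531. 216.]
(508, -39, 0) [554. 226.]
(508, -103, 0) [508. 207.]
(508, -71, 125) [527. 155.]
(508, -39, 125) [552. 165.]
(508, -103, 125) [503. 145.]
(540, -71, 100) [515. 188.]
(565, -71, 95) [505. 207.]
(476, -71, 100) [541. 149.]
[530. -63.   0.]
[524. -96. 100.]
[496. -42. 100.]
```

Run:
```python
from h import *
for n,r in(('top',(slice(180,240),slice(310,370))),('scene',(slice(130,210),slice(270,350)))):
    i=snapshot(n)[r][:,:,::-1]; cv2.imwrite(f'pics/g2{n}.png',i)
a=cv2.resize(cv2.imread('pics/g2top.png'),(400,400),interpolation=cv2.INTER_CUBIC);b=cv2.resize(cv2.imread('pics/g2scene.png'),(400,400),interpolation=cv2.INTER_CUBIC)
cv2.imwrite('pics/g2.png',np.hstack([a,b]))
for p in((508,-71,125),(540,-71,100),(476,-71,100),(463,-71,100),(476,-71,75)):
    print(p,(proj('top',p)-[310,180])*400/60,(proj('scene',p)-[270,130])*5)
```

```text
(508, -71, 125) [210.67636856 186.04569331] [154.90063675 210.38158549]
(540, -71, 100) [206.36427721 115.61658934] [130.2112012 276.3039137]
(476, -71, 100) [207.09732845 273.17187259] [182.03859306 197.20364865]
(463, -71, 100) [207.24761625 305.47334883] [192.28060939 181.57202651]
(476, -71, 75) [203.27949353 279.42537709] [183.10648471 222.64023372]
```

View pics/g2.png

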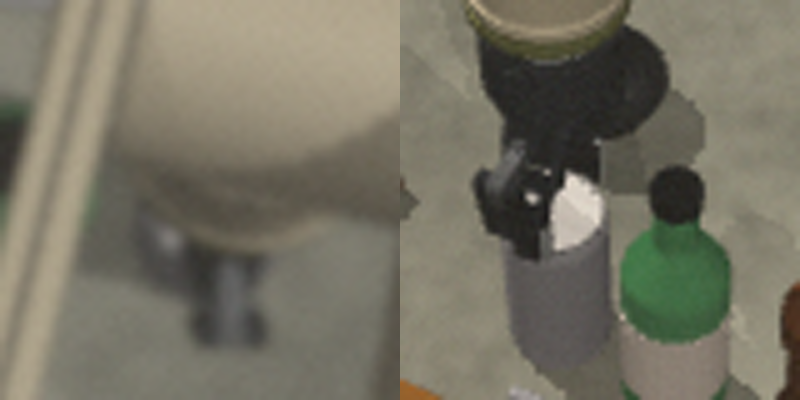

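Contact looks to be on the tapered shoulder: the gap is 56 instead of 64, and there's an upward push. I'll open, go about 18 mm lower and close again.

Request:
{"api": "apply_moves", "payload": {"deltas": [[0,0,0,0,0,0,1],[0,0,0,0,0,0,1],[0,0,0,0,0,0,1],[0,0,0.2,0,0,0,1],[0,0,0.2,0,0,0,1],[0,0,0.2,0,0,0,1],[0,0,0,0,0,0,1]]}}

```text
time: 7.8
tool_pos: [506.4, -70.9, 73.3]
tcp_rot: [-179.9, -0.0, 90.1]
ft_force: [0.8, 0.3, -0.4]
finger_gap: 85.5
grip_force: 0.0
```

Request:
{"api": "apply_moves", "payload": {"deltas": [[0,0,0,0,0,0,0],[0,0,0,0,0,0,0],[0,0,0,0,0,0,0],[0,0,0,0,0,0,0]]}}

```text
time: 8.3
tool_pos: [507.8, -71.3, 75.1]
tcp_rot: [179.9, 0.0, 90.1]
ft_force: [0.2, -1.2, 4.6]
finger_gap: 61.7
grip_force: 44.6
```

Request:
{"api": "apply_moves", "payload": {"deltas": [[0,0,-0.3,0,0,0,0],[0,0,-0.6,0,0,0,0],[0,0,-0.6,0,0,0,0],[0,0,-0.3,0,0,0,0],[0,0,0,0,0,0,0]], "grip_force": 60}}

```text
time: 8.93
tool_pos: [507.9, -71.2, 129.6]
tcp_rot: [179.9, 0.0, 90.1]
ft_force: [0.4, -0.2, -2.6]
finger_gap: 60.9
grip_force: 65.7
```

Run:
```python
from h import *
s=snapshot('scene')[:,:,::-1]
cv2.imwrite('pics/g3.png',cv2.resize(s[90:250,200:400],(700,560),interpolation=cv2.INTER_CUBIC))
```

```text
(no output)
```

View pics/g3.png

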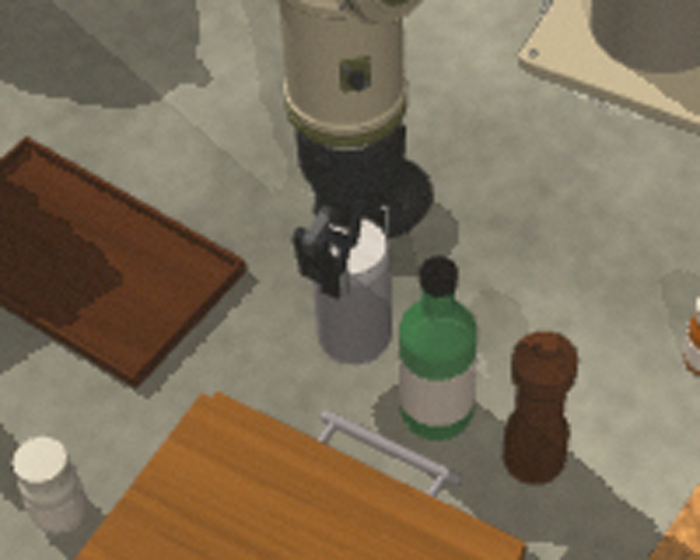

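The tin is held upright and lifted clear (crop at 350,290). I'll carry it to the far end of the tray.

Request:
{"api": "apply_moves", "payload": {"deltas": [[-0.5,0,0,0,0,0,0],[-0.9,0,0,0,0,0,0],[-0.9,0,0,0,0,0,0],[-0.9,0,0,0,0,0,0],[-0.9,0,0,0,0,0,0],[-0.9,0,0,0,0,0,0],[-0.9,0,0,0,0,0,0],[-0.9,0,0,0,0,0,0]]}}

```text
time: 9.98
tool_pos: [506.6, -276.7, 127.2]
tcp_rot: [-179.9, -0.0, 90.1]
ft_force: [0.5, 0.4, -2.8]
finger_gap: 61.3
grip_force: 65.7
```

Request:
{"api": "apply_moves", "payload": {"deltas": [[-0.9,0,0,0,0,0,0],[-0.9,-0.1,0,0,0,0,0],[-0.9,-0.1,0,0,0,0,0],[-0.9,0,0,0,0,0,0],[-0.9,0,0,0,0,0,0],[-0.7,0,0,0,0,0,0],[-0.3,0,0,0,0,0,0],[0,0,0,0,0,0,0]]}}

```text
time: 10.98
tool_pos: [501.3, -440.4, 127.4]
tcp_rot: [-179.9, -0.1, 90.1]
ft_force: [0.7, 0.3, -2.0]
finger_gap: 61.1
grip_force: 65.7
```

Request:
{"api": "apply_moves", "payload": {"deltas": [[0,0,0.5,0,0,0,0],[0,0,0.5,0,0,0,0],[0,0,0.3,0,0,0,0],[0,0,0.13,0,0,0,0],[0,0,0,0,0,0,0]]}}

```text
time: 11.6
tool_pos: [501.9, -439.8, 85.0]
tcp_rot: [-180.0, -0.0, 90.2]
ft_force: [0.7, 0.2, -2.8]
finger_gap: 61.1
grip_force: 65.7
```

Request:
{"api": "apply_moves", "payload": {"deltas": [[0,0,0.08,0,0,0,0],[0,0,0.06,0,0,0,0],[0,0,0,0,0,0,0]]}}

```text
time: 11.98
tool_pos: [502.2, -440.3, 81.5]
tcp_rot: [180.0, 0.0, 90.1]
ft_force: [0.2, -0.6, -2.5]
finger_gap: 61.0
grip_force: 65.8
```

Request:
{"api": "apply_moves", "payload": {"deltas": [[0,0,0.05,0,0,0,0],[0,0,0.05,0,0,0,0],[0,0,0,0,0,0,0]]}}

```text
time: 12.35
tool_pos: [502.5, -441.2, 81.5]
tcp_rot: [179.9, 0.1, 90.1]
ft_force: [-4.6, 4.5, 13.5]
finger_gap: 61.1
grip_force: 67.4
```

Request:
{"api": "apply_moves", "payload": {"deltas": [[0,0,0,0,0,0,1],[0,0,0,0,0,0,1],[0,0,0,0,0,0,1],[0,0,-0.2,0,0,0,1],[0,0,-0.5,0,0,0,1],[0,0,-0.9,0,0,0,1],[0,0,-0.9,0,0,0,1],[0,0,-0.9,0,0,0,1]], "grip_force": 40}}

```text
time: 13.35
tool_pos: [502.3, -440.3, 182.7]
tcp_rot: [179.9, 0.1, 90.1]
ft_force: [-0.9, -0.6, 0.1]
finger_gap: 85.3
grip_force: 0.0
```

Request:
{"api": "apply_moves", "payload": {"deltas": [[0,0,-0.9,0,0,0,1],[0,0,-0.9,0,0,0,1],[0.5,0,-0.9,0,0,0,1],[0.9,0,-0.9,0,0,0,1],[0.9,0,0,0,0,0,1],[0.9,0,0,0,0,0,1],[0.9,0,0,0,0,0,1],[0.9,0,0,0,0,0,1]]}}

```text
time: 14.35
tool_pos: [501.7, -289.3, 289.8]
tcp_rot: [179.9, 0.1, 90.1]
ft_force: [-0.5, 0.8, 0.0]
finger_gap: 85.1
grip_force: 0.0
```

Request:
{"api": "apply_moves", "payload": {"deltas": [[0.9,0,0,0,0,0,1],[0.9,0,0,0,0,0,1],[0.9,0,0,0,0,0,1],[0.9,0,0,0,0,0,1],[0.9,0,0,0,0,0,1],[0.9,0.1,0,0,0,0,1],[0.9,0.1,0,0,0,0,1],[0.9,0.1,0,0,0,0,1]]}}

```text
time: 15.35
tool_pos: [510.2, -73.2, 289.8]
tcp_rot: [179.9, 0.0, 90.1]
ft_force: [-0.6, -1.0, -0.5]
finger_gap: 85.2
grip_force: 0.0
```

Run:
```python
from h import *
s=snapshot('scene')
cv2.imwrite('pics/g4.png',cv2.resize(s[90:250,160:360,::-1],(700,560),interpolation=cv2.INTER_CUBIC))
print(sense()['tool_pos'])
```

```text
[510.54210901 -70.31231238 289.83520081]
```

View pics/g4.png

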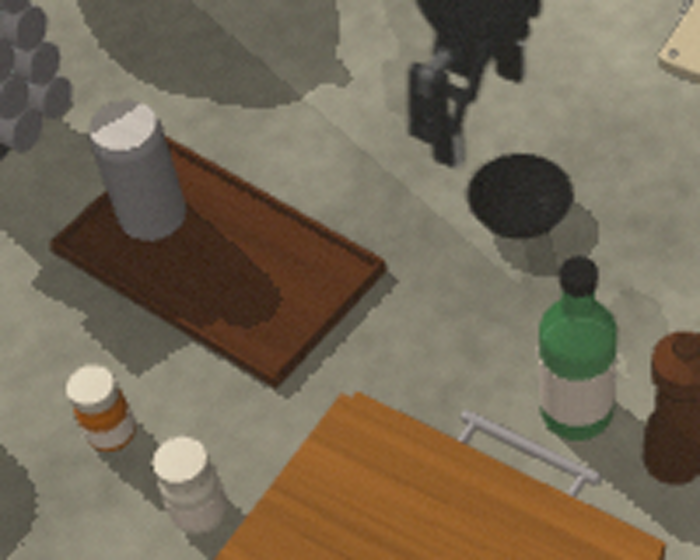

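The tin stands on the tray at crop (150,230). Oil next, gripped by the neck.

Request:
{"api": "apply_moves", "payload": {"deltas": [[0.9,0.03,0,0,0,0,1],[0.9,0.03,0,0,0,0,1],[0.8,0.02,0,0,0,0,1],[0,0,0.9,0,0,0,1],[0,0,0.9,0,0,0,1],[0,0,0.9,0,0,0,1],[0,0,0.9,0,0,0,1],[0,0,0.7,0,0,0,1]]}}

```text
time: 16.4
tool_pos: [512.3, 3.9, 159.3]
tcp_rot: [180.0, 0.0, 90.2]
ft_force: [0.4, -0.3, -0.5]
finger_gap: 85.5
grip_force: 0.0
```

Request:
{"api": "apply_moves", "payload": {"deltas": [[0,0,0,0,0,0,1],[0,0,0,0,0,0,0],[0,0,0,0,0,0,0],[0,0,0,0,0,0,0],[0,0,0,0,0,0,0],[0,0,0,0,0,0,0]]}}

```text
time: 17.15
tool_pos: [513.0, 3.9, 160.3]
tcp_rot: [179.9, 0.0, 90.1]
ft_force: [0.1, -0.3, 7.0]
finger_gap: 28.1
grip_force: 39.6
```

Request:
{"api": "apply_moves", "payload": {"deltas": [[0,0,0,0,0,0,1],[0,0,0,0,0,0,1],[0.1,0,-0.2,0,0,0,1],[0,0,0,0,0,0,0],[0,0,0,0,0,0,0],[0,0,0,0,0,0,0],[0,0,0,0,0,0,0],[0,0,0,0,0,0,0]], "grip_force": 60}}

```text
time: 18.15
tool_pos: [512.5, 6.9, 165.5]
tcp_rot: [180.0, 0.0, 90.1]
ft_force: [0.3, 0.3, 1.5]
finger_gap: 26.3
grip_force: 59.2
```

Request:
{"api": "apply_moves", "payload": {"deltas": [[0,0,-0.4,0,0,0,0],[0,0,-0.6,0,0,0,0],[0,0,-0.5,0,0,0,0],[-0.3,0,0,0,0,0,0],[-0.6,0,0,0,0,0,0],[-0.8,0,0,0,0,0,0],[-0.9,0,0,0,0,0,0],[-0.9,0,0,0,0,0,0]]}}

```text
time: 19.15
tool_pos: [511.7, -100.0, 209.1]
tcp_rot: [-179.9, -0.0, 90.1]
ft_force: [-0.0, 0.1, -3.2]
finger_gap: 27.0
grip_force: 59.6
```

Request:
{"api": "apply_moves", "payload": {"deltas": [[-0.9,0,0,0,0,0,0],[-0.9,0,0,0,0,0,0],[-0.9,0,0,0,0,0,0],[-0.9,0,0,0,0,0,0],[-0.9,0,0,0,0,0,0],[-0.9,0,0,0,0,0,0],[-0.9,0,0,0,0,0,0],[-0.9,0,0,0,0,0,0]]}}

```text
time: 20.15
tool_pos: [511.7, -316.0, 208.9]
tcp_rot: [-179.9, -0.0, 90.1]
ft_force: [0.0, -0.1, -3.3]
finger_gap: 27.3
grip_force: 59.6
```

Request:
{"api": "apply_moves", "payload": {"deltas": [[-0.8,0,0,0,0,0,0],[-0.5,0,0,0,0,0,0],[-0.3,0,0,0,0,0,0],[0,0,0,0,0,0,0],[0,0,0.5,0,0,0,0],[0,0,0.5,0,0,0,0],[0,0,0.15,0,0,0,0],[0,0,0,0,0,0,0]]}}

```text
time: 21.15
tool_pos: [512.9, -361.4, 174.7]
tcp_rot: [-179.9, -0.1, 90.2]
ft_force: [0.3, 0.3, -3.4]
finger_gap: 26.8
grip_force: 59.6
```

Request:
{"api": "apply_moves", "payload": {"deltas": [[0,0,0.06,0,0,0,0],[0,0,0.05,0,0,0,0],[0,0,0,0,0,0,0]]}}

```text
time: 21.52
tool_pos: [513.3, -362.1, 172.6]
tcp_rot: [180.0, 0.0, 90.1]
ft_force: [-0.2, 0.0, -4.5]
finger_gap: 27.4
grip_force: 59.6
```

Request:
{"api": "apply_moves", "payload": {"deltas": [[0,0,0.05,0,0,0,0],[0,0,0,0,0,0,0]]}}

```text
time: 21.78
tool_pos: [513.6, -362.3, 171.5]
tcp_rot: [179.9, 0.0, 90.1]
ft_force: [0.1, 0.4, -0.7]
finger_gap: 26.8
grip_force: 59.9
```

Request:
{"api": "apply_moves", "payload": {"deltas": [[0,0,0.04,0,0,0,0],[0,0,0,0,0,0,1],[0,0,0,0,0,0,1],[0,0,0,0,0,0,1],[0,0,-0.3,0,0,0,1],[0,0,-0.8,0,0,0,1],[0,0,-0.9,0,0,0,1],[0,0,-0.9,0,0,0,1]], "grip_force": 40}}

```text
time: 22.78
tool_pos: [513.2, -362.1, 258.2]
tcp_rot: [180.0, 0.0, 90.1]
ft_force: [-0.2, -0.9, -0.2]
finger_gap: 85.3
grip_force: 0.0
```

Request:
{"api": "apply_moves", "payload": {"deltas": [[0.3,0,-0.9,0,0,0,1],[0.9,0,0,0,0,0,1],[0.9,0,0,0,0,0,1],[0.9,0,0,0,0,0,1],[0.9,0,0,0,0,0,1],[0.9,0,0,0,0,0,1],[0.9,0,0,0,0,0,1],[0.9,0,0,0,0,0,1]]}}

```text
time: 23.78
tool_pos: [512.7, -163.2, 284.6]
tcp_rot: [179.9, 0.0, 90.1]
ft_force: [0.4, -0.0, -0.9]
finger_gap: 85.4
grip_force: 0.0
```

Request:
{"api": "apply_moves", "payload": {"deltas": [[0.9,0.05,0,0,0,0,1],[0.9,0.05,0,0,0,0,1],[0.9,0.05,0,0,0,0,1],[0.9,0.05,0,0,0,0,1],[0.9,0.05,0,0,0,0,1],[0.9,0.05,0,0,0,0,1],[0.9,0,0,0,0,0,1],[0.9,0,0,0,0,0,1]]}}

```text
time: 24.78
tool_pos: [521.2, 52.9, 284.6]
tcp_rot: [179.9, -0.0, 90.1]
ft_force: [-0.6, 0.1, -0.4]
finger_gap: 85.6
grip_force: 0.0
```

Run:
```python
from h import *
s=snapshot('scene')
cv2.imwrite('pics/g5.png',cv2.resize(s[90:250,170:400,::-1],(800,556),interpolation=cv2.INTER_CUBIC))
print(sense()['tool_pos'])
k=800/230
for p in((523,103,172),(523,103,145),(523,103,0),(513,-362,206),(502,-441,131)): print(p,(proj('scene',p)-[170,90])*k)
```

```text
[521.02284275  55.76633256 284.57798029]
(523, 103, 172) [643.9148101  344.31858974]
(523, 103, 145) [641.73569264 364.0960775 ]
(523, 103, 0) [631.26061144 459.16703851]
(513, -362, 206) [138.31417525 103.13596792]
(502, -441, 131) [ 87.81465598 124.58377507]
```

View pics/g5.png

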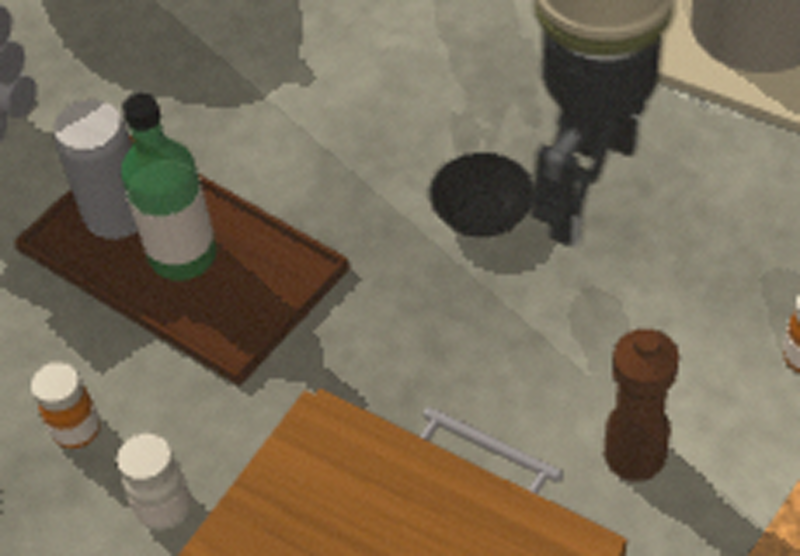

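The oil bottle stands on the tray at (180,265). The mill's head at (648,345) puts it near (522,106). I'll descend on its head.

Request:
{"api": "apply_moves", "payload": {"deltas": [[0.9,0.03,0,0,0,0,1],[0.77,0,0,0,0,0,1],[0,0,0.9,0,0,0,1],[0,0,0.9,0,0,0,1],[0,0,0.9,0,0,0,1],[0,0,0.9,0,0,0,1],[0,0,0.9,0,0,0,1],[0,0,0.7,0,0,0,1]]}}

```text
time: 25.82
tool_pos: [521.8, 101.8, 127.1]
tcp_rot: [-180.0, 0.0, 90.1]
ft_force: [-0.2, 0.1, -0.2]
finger_gap: 85.4
grip_force: 0.0
```

Request:
{"api": "apply_moves", "payload": {"deltas": [[0,0,0,0,0,0,1],[0,0,0,0,0,0,0],[0,0,0,0,0,0,0],[0,0,0,0,0,0,0],[0,0,0,0,0,0,0],[0,0,0,0,0,0,0]]}}

```text
time: 26.58
tool_pos: [527.9, 102.8, 136.7]
tcp_rot: [179.2, -0.1, 90.2]
ft_force: [-5.1, 0.9, 36.7]
finger_gap: 27.7
grip_force: 35.5
```

The jaws slid up onto the knob. Opening, then checking the mill.

Request:
{"api": "apply_moves", "payload": {"deltas": [[0,0,-0.1,0,0,0,1],[0,0,0,0,0,0,1],[0,0,0,0,0,0,1],[0,0,0,0,0,0,1]]}}

```text
time: 27.08
tool_pos: [521.4, 102.0, 130.0]
tcp_rot: [-179.9, 0.0, 90.1]
ft_force: [-0.1, -0.2, -0.5]
finger_gap: 85.4
grip_force: 0.0
```

Run:
```python
from h import *
s=snapshot('scene')
cv2.imwrite('pics/g6.png',cv2.resize(s[150:240,310:410,::-1],(600,540),interpolation=cv2.INTER_CUBIC))
print(sense()['tool_pos'])
for x in(515,522,530): print(x,[(proj('scene',(x,y,0))-[310,150])*6 for y in(98,106)],(proj('scene',(x,102,172))-[310,150])*6,(proj('scene',(x,102,118))-[310,150])*6)
```

```text
[521.48465513 102.04989756 130.05686098]
515 [array([246.5415472 , 415.89922208]), array([261.119389  , 422.10257522])] [276.15390462 220.01478358] [268.60187077 287.31540053]
522 [array([240.64382892, 426.62915302]), array([255.24880316, 432.86311347])] [269.64147522 231.47568867] [262.30054497 298.54690502]
530 [array([233.86823658, 438.9562318 ]), array([248.50433113, 445.22544857])] [262.1550555  244.65067152] [255.05830346 311.45550087]
```

View pics/g6.png

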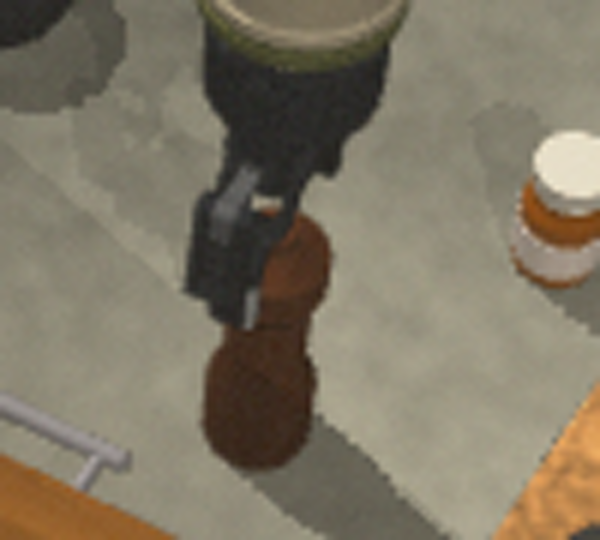

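Request:
{"api": "apply_moves", "payload": {"deltas": [[0.07,-0.22,0,0,0,0,1],[0,0,0.2,0,0,0,1],[0,0,0.2,0,0,0,1],[0,0,0,0,0,0,1],[0,0,0,0,0,0,0.8],[0,0,0,0,0,0,0.65],[0,0,0,0,0,0,0.5],[0,0,0,0,0,0,0.5]], "grip_force": 30}}

```text
time: 28.12
tool_pos: [515.7, 104.2, 119.3]
tcp_rot: [179.9, -0.0, 90.1]
ft_force: [0.8, 0.2, 5.0]
finger_gap: 49.8
grip_force: 31.4
```

Request:
{"api": "apply_moves", "payload": {"deltas": [[0,0,0,0,0,0,0.3],[0,0,0,0,0,0,0.3],[0,0,-0.2,0,0,0,0.3],[0,0,-0.3,0,0,0,0.3],[0,0,0,0,0,0,0.3]], "grip_force": 45}}

```text
time: 28.75
tool_pos: [515.8, 104.2, 134.5]
tcp_rot: [179.9, -0.0, 90.1]
ft_force: [0.7, -0.4, -1.8]
finger_gap: 49.0
grip_force: 46.9
```

Request:
{"api": "apply_moves", "payload": {"deltas": [[0,0,-0.5,0,0,0,0.3],[0,0,-0.7,0,0,0,0.3],[-0.3,0,0,0,0,0,0.3],[-0.6,0.03,0,0,0,0,0.3],[-0.8,0.05,0,0,0,0,0.3],[-0.8,0.05,0,0,0,0,0.3],[-0.8,0.05,0,0,0,0,0.3],[-0.8,0.05,0,0,0,0,0.3]]}}

```text
time: 29.75
tool_pos: [521.6, -20.8, 168.4]
tcp_rot: [-179.9, 0.0, 90.1]
ft_force: [0.6, -0.4, -2.0]
finger_gap: 49.3
grip_force: 47.1
```

Request:
{"api": "apply_moves", "payload": {"deltas": [[-0.8,0,0,0,0,0,0.3],[-0.8,0,0,0,0,0,0.3],[-0.8,0,0,0,0,0,0.3],[-0.8,0,0,0,0,0,0.3],[-0.8,0,0,0,0,0,0.3],[-0.8,0,0,0,0,0,0.3],[-0.8,0,0,0,0,0,0.3],[-0.8,0,0,0,0,0,0.3]]}}

```text
time: 30.75
tool_pos: [521.6, -212.6, 168.3]
tcp_rot: [-179.9, -0.0, 90.1]
ft_force: [0.2, 0.3, -1.5]
finger_gap: 49.4
grip_force: 47.1
```

Request:
{"api": "apply_moves", "payload": {"deltas": [[-0.8,0,0,0,0,0,0.3],[-0.8,0,0,0,0,0,0.3],[-0.5,0,0,0,0,0,0.3],[-0.3,0,0,0,0,0,0.3],[0,0,0.4,0,0,0,0.3],[0,0,0.5,0,0,0,0.3],[0,0,0.3,0,0,0,0.3],[0,0,0,0,0,0,0.3]]}}

```text
time: 31.75
tool_pos: [522.4, -281.7, 131.9]
tcp_rot: [-179.9, -0.1, 90.2]
ft_force: [-0.1, -0.7, -1.6]
finger_gap: 49.3
grip_force: 47.1
```

Expected contact is near z=125.

Request:
{"api": "apply_moves", "payload": {"deltas": [[0,0,0.1,0,0,0,0.3],[0,0,0.08,0,0,0,0.3],[0,0,0,0,0,0,0.3]]}}

```text
time: 32.12
tool_pos: [523.2, -282.8, 128.3]
tcp_rot: [180.0, 0.0, 90.1]
ft_force: [0.6, -0.4, -1.8]
finger_gap: 49.3
grip_force: 47.1
```

Request:
{"api": "apply_moves", "payload": {"deltas": [[0,0,0.05,0,0,0,0.3],[0,0,0,0,0,0,0.3]]}}

```text
time: 32.38
tool_pos: [523.2, -282.8, 126.7]
tcp_rot: [-180.0, -0.0, 90.1]
ft_force: [0.1, 0.6, -1.8]
finger_gap: 49.1
grip_force: 47.1
```

Request:
{"api": "apply_moves", "payload": {"deltas": [[0,0,0.04,0,0,0,0.3],[0,0,0,0,0,0,0.3]]}}

```text
time: 32.62
tool_pos: [523.3, -282.9, 125.6]
tcp_rot: [180.0, 0.0, 90.1]
ft_force: [-0.2, -0.6, -1.9]
finger_gap: 49.4
grip_force: 47.2
```

Request:
{"api": "apply_moves", "payload": {"deltas": [[0,0,0.05,0,0,0,0.3],[0,0,0,0,0,0,0.3]]}}

```text
time: 32.88
tool_pos: [523.7, -283.4, 125.5]
tcp_rot: [179.9, 0.1, 90.1]
ft_force: [-1.0, -0.1, 5.9]
finger_gap: 49.4
grip_force: 47.9
```

Request:
{"api": "apply_moves", "payload": {"deltas": [[0,0,0.04,0,0,0,0.3],[0,0,0,0,0,0,0.3]]}}

```text
time: 33.12
tool_pos: [524.0, -283.7, 125.3]
tcp_rot: [179.9, 0.1, 90.1]
ft_force: [-2.1, 1.6, 10.5]
finger_gap: 49.3
grip_force: 48.5
```

Request:
{"api": "apply_moves", "payload": {"deltas": [[0,0,0,0,0,0,1],[0,0,0,0,0,0,1],[0,0,0,0,0,0,1],[0,0,-0.3,0,0,0,1],[0,0,-0.8,0,0,0,1],[0,0,-0.9,0,0,0,1],[0,0,-0.9,0,0,0,1],[0,0,-0.9,0,0,0,1]]}}

```text
time: 34.12
tool_pos: [523.2, -282.8, 238.5]
tcp_rot: [180.0, 0.0, 90.2]
ft_force: [0.2, -0.1, 0.2]
finger_gap: 85.5
grip_force: 0.0
```

Request:
{"api": "apply_moves", "payload": {"deltas": [[0.5,0,-0.7,0,0,0,0.35],[0.9,0.2,0,0,0,0,0.35],[0.9,0.3,0,0,0,0,0.35],[0.9,0.3,0,0,0,0,0.35],[0.9,0.3,0,0,0,0,0.35],[0.9,0.3,0,0,0,0,0.35],[0.9,0.3,0,0,0,0,0.35],[0.9,0.3,0,0,0,0,0.35]]}}

```text
time: 35.12
tool_pos: [582.6, -76.7, 258.2]
tcp_rot: [-180.0, -0.0, 90.2]
ft_force: [0.2, -0.9, 0.8]
finger_gap: 30.0
grip_force: 0.0
```

Request:
{"api": "apply_moves", "payload": {"deltas": [[0.9,0.3,0,0,0,0,0.35],[0.9,0.2,0,0,0,0,0.35],[0.9,0,0,0,0,0,0.35],[0,0,0,0,0,0,0.35]]}}

```text
time: 35.62
tool_pos: [597.0, 5.0, 258.1]
tcp_rot: [-180.0, -0.0, 90.3]
ft_force: [0.1, -0.8, 0.6]
finger_gap: 29.8
grip_force: 0.0
```

Run:
```python
from h import *
s=snapshot('scene')
i=s[80:250,170:400,::-1]
cv2.imwrite('pics/g7.png',cv2.resize(i,(800,591),interpolation=cv2.INTER_CUBIC))
S=sense();print(S['tool_pos'],S['finger_gap'])
k=800/230
for p in((598,64,72),(598,-56,72),(598,4,72),(523,-283,178)): print(p,(proj('scene',p)-[170,80])*k)
```

```text
[597.12488706   3.73448387 258.11985957] 29.7213668607606
(598, 64, 72) [553.13234615 500.67862699]
(598, -56, 72) [422.31390216 443.91272754]
(598, 4, 72) [486.97801721 471.97235385]
(523, -283, 178) [218.05342285 201.57396719]
```

View pics/g7.png

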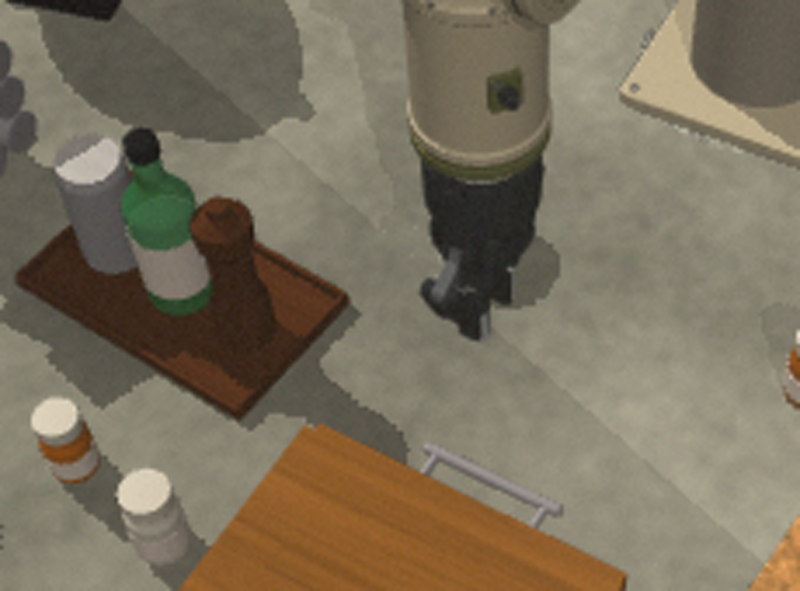

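Tin, oil and mill all stand on the tray. The handle bar runs (428,448)–(558,509), which puts it near x≈599. I'll descend to pinch it.

Request:
{"api": "apply_moves", "payload": {"deltas": [[0.05,0.06,0.9,0,0,0,0.35],[0,0,0.9,0,0,0,0.35],[0,0,0.9,0,0,0,0.35],[0,0,0.9,0,0,0,0.35],[0,0,0.9,0,0,0,0.35],[0,0,0.4,0,0,0,0.35],[0,0,0.2,0,0,0,0.35],[0,0,0.2,0,0,0,0.35]]}}

```text
time: 36.67
tool_pos: [600.1, 3.6, 99.8]
tcp_rot: [179.9, 0.0, 90.1]
ft_force: [-0.3, -0.3, 0.8]
finger_gap: 30.0
grip_force: 0.0
```

Request:
{"api": "apply_moves", "payload": {"deltas": [[0,0,0.3,0,0,0,0.35],[0,0,0.3,0,0,0,0.35],[0,0,0.3,0,0,0,0.35],[0,0,0.3,0,0,0,0.35],[0,0,0,0,0,0,0.35]]}}

```text
time: 37.3
tool_pos: [598.4, 4.0, 61.6]
tcp_rot: [-179.9, -0.0, 90.2]
ft_force: [-0.6, 0.1, -0.1]
finger_gap: 30.0
grip_force: 0.0
```

Request:
{"api": "apply_moves", "payload": {"deltas": [[0,0,0,0,0,0,0],[0,0,0,0,0,0,0],[0,0,0,0,0,0,0],[0,0,0,0,0,0,0]]}}

```text
time: 37.8
tool_pos: [599.4, 3.9, 63.1]
tcp_rot: [180.0, 0.0, 90.1]
ft_force: [-0.8, 0.2, -0.2]
finger_gap: 0.3
grip_force: 0.0
```

The pinch missed. I'll look.

Run:
```python
from h import *
s=snapshot('scene')[:,:,::-1];t=snapshot('top')[:,:,::-1]
cv2.imwrite('pics/g8.png',np.hstack([cv2.resize(t[130:210,270:350],(400,400),interpolation=cv2.INTER_CUBIC),cv2.resize(s[180:260,270:350],(400,400),interpolation=cv2.INTER_CUBIC)]))
for p in((599,4,49),(599,64,67),(599,-56,67)): print(p,(proj('top',p)-[270,130])*5,(proj('scene',p)-[270,180])*5)
```

```text
(599, 4, 49) [215.82123705 246.39754452] [199.98652174 200.79907092]
(599, 64, 67) [108.07160643 239.66381817] [294.19935793 225.63570509]
(599, -56, 67) [323.6880664  240.87091066] [106.69698644 144.13120313]
```

View pics/g8.png

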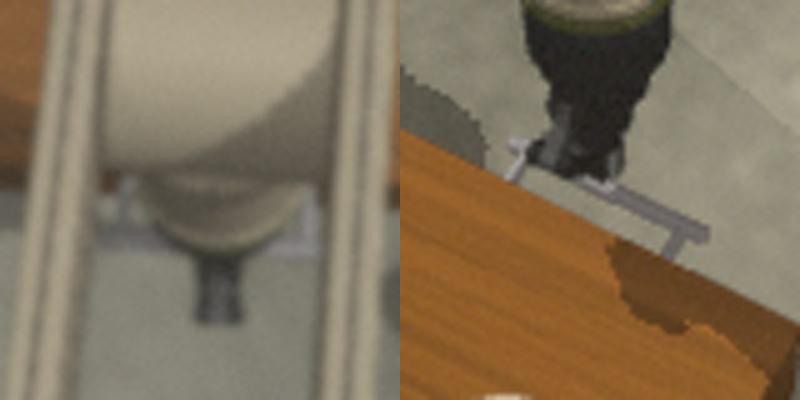

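The bar seems to sit below the fingertips, which matches the earlier grasps landing higher than computed. I'll reopen, go about 20 mm lower and close again.

Request:
{"api": "apply_moves", "payload": {"deltas": [[0,0,-0.3,0,0,0,0.35],[0.15,0.05,-0.3,0,0,0,0.35],[0,0,0,0,0,0,0.35],[0,0,0.3,0,0,0,0.35],[0,0,0.3,0,0,0,0.35],[0,0,0.2,0,0,0,0.35],[0,0,0.2,0,0,0,0.35],[0,0,0,0,0,0,0.35]]}}

```text
time: 38.9
tool_pos: [600.1, 8.4, 50.0]
tcp_rot: [-179.9, -0.0, 90.1]
ft_force: [-0.6, -0.4, 0.3]
finger_gap: 29.9
grip_force: 0.0
```

Request:
{"api": "apply_moves", "payload": {"deltas": [[0,0,0.2,0,0,0,0.35],[0,0,0.1,0,0,0,0.35],[0,0,0,0,0,0,0.35],[0,0,0,0,0,0,0],[0,0,0,0,0,0,0],[0,0,0,0,0,0,0],[0,0,0,0,0,0,0]]}}

```text
time: 39.78
tool_pos: [600.7, 8.4, 42.2]
tcp_rot: [180.0, -0.0, 90.1]
ft_force: [-2.7, 0.4, 4.7]
finger_gap: 8.6
grip_force: 44.2
```

Gripped (8.6 gap on the 11 mm bar). Now pulling the drawer out.

Request:
{"api": "apply_moves", "payload": {"deltas": [[0.02,-0.3,0,0,0,0,0],[0.02,-0.6,0,0,0,0,0],[0.03,-0.7,0,0,0,0,0],[0.03,-0.7,0,0,0,0,0],[0.03,-0.7,0,0,0,0,0],[0.03,-0.7,0,0,0,0,0],[0.03,-0.7,0,0,0,0,0],[0.02,-0.4,0,0,0,0,0]]}}

```text
time: 40.78
tool_pos: [456.3, 14.8, 42.2]
tcp_rot: [179.9, -0.0, 90.2]
ft_force: [1.3, 2.8, 3.1]
finger_gap: 8.9
grip_force: 45.3
```

Request:
{"api": "apply_moves", "payload": {"deltas": [[0,-0.2,0,0,0,0,0],[0,-0.1,0,0,0,0,0],[0,0,0,0,0,0,0]]}}

```text
time: 41.15
tool_pos: [447.8, 15.1, 42.1]
tcp_rot: [180.0, -0.1, 90.2]
ft_force: [-0.8, 6.8, 3.9]
finger_gap: 8.8
grip_force: 45.5
```

Request:
{"api": "apply_moves", "payload": {"deltas": [[-0.05,-0.1,0,0,0,0,0],[0,-0.1,0,0,0,0,0],[0,0,0,0,0,0,0]]}}

```text
time: 41.52
tool_pos: [447.1, 15.0, 42.4]
tcp_rot: [179.3, -0.2, 90.1]
ft_force: [30.5, 15.2, -25.5]
finger_gap: 9.0
grip_force: 43.6
```

At the stop. I'll release, rise and re-measure the jars before fetching them.

Request:
{"api": "apply_moves", "payload": {"deltas": [[0,0.12,0,0,0,0,0],[0,0,0,0,0,0,0.35],[0,0,0,0,0,0,0.35],[0,0,-0.3,0,0,0,0.35],[0,0,-0.9,0,0,0,0.5],[0,0,-0.9,0,0,0,1],[0,0,-0.9,0,0,0,1],[0,0,-0.9,0,0,0,1]]}}

```text
time: 42.52
tool_pos: [445.3, 12.5, 160.5]
tcp_rot: [180.0, 0.0, 90.1]
ft_force: [0.6, 0.9, 0.0]
finger_gap: 85.1
grip_force: 0.0
```

Run:
```python
from h import *
S=sense();print(S['tool_pos'],S['ft_force'])
out=[]
for n in('top','scene'):
    i=snapshot(n); out.append(i)
    r=(slice(165,265),slice(135,250)) if n=='top' else (slice(200,310),slice(370,500))
    hsv=cv2.cvtColor(i[r],cv2.COLOR_RGB2HSV)
    m=cv2.inRange(hsv,(0,0,0),(180,75,105)); m=cv2.morphologyEx(m,cv2.MORPH_OPEN,np.ones((5,5)))
    for c,s in blobs(m,60):
        u=c+[r[1].start,r[0].start]; print(n,u,s,plane(n,*u,57).round(0)[:2])
cv2.imwrite('pics/g9.png',np.hstack([cv2.resize(out[0][130:270,140:360,::-1],(440,280),interpolation=cv2.INTER_CUBIC),cv2.resize(out[1][180:320,300:480,::-1],(360,280),interpolation=cv2.INTER_CUBIC)]))
```

```text
[445.26186794  12.51987016 160.45024766] [0.58898065 0.9147822  0.0050849 ]
top [143.3 183.8] [  0   0  22  48 677] [582. 477.]
top [243.7 186.2] [102   0  13  44 502] [577. 198.]
top [167.9 193.6] [ 23  20  21  19 319] [555. 407.]
top [210.1 197.8] [ 66  24  19  19 297] [544. 290.]
top [163.9 233.5] [ 19  60  21  18 310] [444. 412.]
scene [465.7 235.9] [ 86  27  20  19 302] [453. 417.]
scene [411.5 246.8] [ 33  38  18  19 289] [553. 295.]
scene [375.  254.3] [  0  42  14  27 278] [619. 214.]
scene [451.3 267.6] [ 72  58  20  20 321] [564. 412.]
scene [481.7 295.4] [  88   74   42   36 1084] [604. 506.]
```

View pics/g9.png

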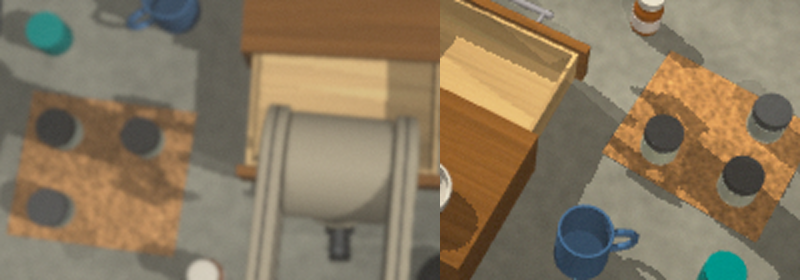

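The drawer is open, and the three dark-lidded jars still stand on the cork at (56,128), (141,136) and (48,207) in the left half, with the turquoise decoy off it. Jar A is at (548,293), B at (448,415), C at (559,410). Fetching A.

Request:
{"api": "apply_moves", "payload": {"deltas": [[0.9,0.33,0,0,0,0,1],[0.9,0.33,0,0,0,0,1],[0.9,0.33,0,0,0,0,1],[0.9,0.33,0,0,0,0,1],[0.9,0.33,0,0,0,0,1],[0.9,0.33,0,0,0,0,1],[0.9,0.33,0,0,0,0,1],[0.9,0.33,0,0,0,0,1]]}}

```text
time: 43.62
tool_pos: [523.8, 229.6, 158.1]
tcp_rot: [-179.9, 0.0, 90.1]
ft_force: [0.1, -0.1, 0.3]
finger_gap: 85.2
grip_force: 0.0
```

Request:
{"api": "apply_moves", "payload": {"deltas": [[0.9,0.33,0,0,0,0,1],[0.9,0.33,0,0,0,0,1],[0.35,0.13,0,0,0,0,1],[0,0,0.9,0,0,0,1],[0,0,0.9,0,0,0,1],[0,0,0.9,0,0,0,1],[0,0,0.9,0,0,0,1],[0,0,0.3,0,0,0,1]]}}

```text
time: 44.62
tool_pos: [545.7, 292.1, 39.3]
tcp_rot: [-179.8, 0.1, 90.1]
ft_force: [0.1, -0.3, 0.0]
finger_gap: 85.4
grip_force: 0.0
```

Request:
{"api": "apply_moves", "payload": {"deltas": [[0,0,0.4,0,0,0,1],[0,0,0.37,0,0,0,1],[0,0,0,0,0,0,1],[0,0,0,0,0,0,0.4],[0,0,0,0,0,0,0.4],[0,0,0,0,0,0,0.4],[0,0,0,0,0,0,0.4]], "grip_force": 40}}

```text
time: 45.5
tool_pos: [548.3, 294.0, 19.9]
tcp_rot: [179.9, -0.0, 90.2]
ft_force: [-0.2, 0.2, 5.7]
finger_gap: 52.1
grip_force: 42.5
```

Request:
{"api": "apply_moves", "payload": {"deltas": [[0,0,-0.4,0,0,0,0.4],[0,0,-0.8,0,0,0,0.4],[0,0,-0.9,0,0,0,0.4],[0,0,-0.9,0,0,0,0.4],[0,0,-0.9,0,0,0,0.4],[0,0,-0.4,0,0,0,0.4],[-0.4,0.1,0,0,0,0,0.4],[-0.8,0.1,0,0,0,0,0.4]]}}

```text
time: 46.5
tool_pos: [552.9, 256.8, 146.2]
tcp_rot: [-179.9, 0.0, 90.2]
ft_force: [-0.3, -0.2, -2.3]
finger_gap: 52.2
grip_force: 42.2
```

Request:
{"api": "apply_moves", "payload": {"deltas": [[-0.9,0.15,0,0,0,0,0.4],[-0.9,0.15,0,0,0,0,0.4],[-0.9,0.15,0,0,0,0,0.4],[-0.9,0.15,0,0,0,0,0.4],[-0.9,0.1,0,0,0,0,0.4],[-0.8,0.1,0,0,0,0,0.4],[-0.5,0,0,0,0,0,0.4],[0,0,0,0,0,0,0.4]]}}

```text
time: 47.5
tool_pos: [577.4, 82.5, 146.7]
tcp_rot: [-179.9, 0.0, 90.0]
ft_force: [0.5, -0.0, -1.5]
finger_gap: 52.1
grip_force: 42.2
```

Request:
{"api": "apply_moves", "payload": {"deltas": [[0,0,0.6,0,0,0,0.4],[0,0,0.9,0,0,0,0.4],[0,0,0.9,0,0,0,0.4],[0,0,0.6,0,0,0,0.4],[0,0,0.3,0,0,0,0.4],[0,0,0,0,0,0,0.4]]}}

```text
time: 48.25
tool_pos: [577.7, 83.9, 48.2]
tcp_rot: [-179.9, -0.0, 90.2]
ft_force: [0.0, 1.0, -0.7]
finger_gap: 52.0
grip_force: 42.2
```

Request:
{"api": "apply_moves", "payload": {"deltas": [[0,0,0.2,0,0,0,0.4],[0,0,0.06,0,0,0,0.4],[0,0,0,0,0,0,0.4]]}}

```text
time: 48.62
tool_pos: [578.2, 83.6, 41.2]
tcp_rot: [180.0, -0.0, 90.1]
ft_force: [0.6, 0.9, -0.9]
finger_gap: 52.1
grip_force: 42.2
```

Request:
{"api": "apply_moves", "payload": {"deltas": [[0,0,0.05,0,0,0,0.4],[0,0,0,0,0,0,0.4]]}}

```text
time: 48.88
tool_pos: [578.1, 83.6, 39.5]
tcp_rot: [180.0, -0.0, 90.1]
ft_force: [0.2, 0.4, -1.1]
finger_gap: 52.3
grip_force: 42.2
```

Request:
{"api": "apply_moves", "payload": {"deltas": [[0,0,0.04,0,0,0,0.4],[0,0,0,0,0,0,0.4]]}}

```text
time: 49.12
tool_pos: [578.7, 83.6, 38.9]
tcp_rot: [179.9, 0.0, 90.1]
ft_force: [-0.5, -0.8, 2.7]
finger_gap: 52.4
grip_force: 42.3
```

Request:
{"api": "apply_moves", "payload": {"deltas": [[0,0,0,0,0,0,1],[0,0,0,0,0,0,1],[0,0,0,0,0,0,1],[0,0,-0.3,0,0,0,1],[0,0,-0.8,0,0,0,1],[0,0,-0.9,0,0,0,1],[0,0,-0.9,0,0,0,1],[0.4,0,-0.8,0,0,0,1]]}}

```text
time: 50.12
tool_pos: [578.4, 95.2, 151.2]
tcp_rot: [179.9, 0.0, 90.1]
ft_force: [-0.8, 0.2, -0.8]
finger_gap: 85.6
grip_force: 0.0
```

Request:
{"api": "apply_moves", "payload": {"deltas": [[0.9,-0.1,0,0,0,0,1],[0.9,-0.1,0,0,0,0,1],[0.9,-0.1,0,0,0,0,1],[0.9,-0.1,0,0,0,0,1],[0.9,-0.1,0,0,0,0,1],[0.9,-0.1,0,0,0,0,1],[0.9,0,0,0,0,0,1],[0.9,0,0,0,0,0,1]]}}

```text
time: 51.12
tool_pos: [559.5, 312.6, 150.1]
tcp_rot: [180.0, -0.0, 90.2]
ft_force: [0.3, -1.4, 0.6]
finger_gap: 85.1
grip_force: 0.0
```

Request:
{"api": "apply_moves", "payload": {"deltas": [[0.9,0,0,0,0,0,1],[0.9,0,0,0,0,0,1],[0.9,0,0,0,0,0,1],[0.4,0,0,0,0,0,1],[0.2,0,0,0,0,0,1],[0,0,0,0,0,0,1]]}}

```text
time: 51.88
tool_pos: [559.3, 410.2, 149.3]
tcp_rot: [-180.0, 0.0, 90.1]
ft_force: [-0.1, 0.1, 0.0]
finger_gap: 85.5
grip_force: 0.0
```

```bash
cat > jars.py <<'E'
from h import *
def look():
    S=sense();print(S['tool_pos'],S['ft_force'])
    for n in('scene','top'):
        i=snapshot(n); cv2.imwrite(f'pics/last_{n}.png',i[:,:,::-1])
        r=(slice(165,265),slice(135,250)) if n=='top' else (slice(200,310),slice(370,500))
        m=cv2.inRange(cv2.cvtColor(i[r],cv2.COLOR_RGB2HSV),(0,0,0),(180,75,105)); m=cv2.morphologyEx(m,cv2.MORPH_OPEN,np.ones((5,5)))
        for c,s in blobs(m,60):
            u=c+[r[1].start,r[0].start]; print(n,u,s,plane(n,*u,57).round(0)[:2])
look()
E
python3 jars.py
```

```text
[559.29861795 410.24528689 149.33704415] [-0.06608244  0.06803735  0.03130761]
scene [415.3 202.2] [39  0 13  6 70] [410. 252.]
scene [465.4 241.7] [  72    9   53   69 1267] [471. 422.]
scene [374.8 250.4] [  0  29  14  45 407] [609. 209.]
scene [469.2 291.6] [ 93  84  13  15 154] [608. 475.]
top [155.3 185. ] [  0   0  43  38 749] [579. 443.]
top [243.8 186.2] [103   0  12  44 494] [577. 197.]
top [224.3 260.5] [ 78  90  22  10 162] [371. 245.]
```

Request:
{"api": "apply_moves", "payload": {"deltas": [[0,0,0.8,0,0,0,1],[0,0,0.9,0,0,0,1],[0,0,0.9,0,0,0,1],[0,0,0.7,0,0,0,1],[0,0,0.5,0,0,0,1],[0,0,0.5,0,0,0,1],[0,0,0,0,0,0,1]]}}

```text
time: 52.85
tool_pos: [558.4, 410.0, 18.8]
tcp_rot: [-179.9, 0.1, 90.1]
ft_force: [-0.6, 0.3, 0.2]
finger_gap: 85.4
grip_force: 0.0
```

Request:
{"api": "apply_moves", "payload": {"deltas": [[0,0,0,0,0,0,0.4],[0,0,0,0,0,0,0.4],[0,0,0,0,0,0,0.4],[0,0,0,0,0,0,0.4]]}}

```text
time: 53.35
tool_pos: [560.1, 411.3, 21.9]
tcp_rot: [179.9, -0.1, 90.2]
ft_force: [-0.4, -0.1, 5.7]
finger_gap: 51.9
grip_force: 42.6
```

Request:
{"api": "apply_moves", "payload": {"deltas": [[0,0,-0.4,0,0,0,0.4],[0,0,-0.8,0,0,0,0.4],[0,0,-0.9,0,0,0,0.4],[0,0,-0.9,0,0,0,0.4],[0,0,-0.9,0,0,0,0.4],[0,0,-0.3,0,0,0,0.4],[-0.5,0,0,0,0,0,0.4],[-0.8,0,0,0,0,0,0.4]]}}

```text
time: 54.35
tool_pos: [558.3, 370.3, 144.2]
tcp_rot: [-179.9, 0.1, 90.2]
ft_force: [-0.0, -0.5, -2.4]
finger_gap: 51.9
grip_force: 42.3
```

Request:
{"api": "apply_moves", "payload": {"deltas": [[-0.9,0.05,0,0,0,0,0.4],[-0.9,0.05,0,0,0,0,0.4],[-0.9,0.05,0,0,0,0,0.4],[-0.9,0.05,0,0,0,0,0.4],[-0.9,0.05,0,0,0,0,0.4],[-0.9,0.05,0,0,0,0,0.4],[-0.9,0.05,0,0,0,0,0.4],[-0.9,0.05,0,0,0,0,0.4]]}}

```text
time: 55.35
tool_pos: [570.3, 153.5, 144.1]
tcp_rot: [-179.8, 0.1, 90.1]
ft_force: [0.6, -0.4, -1.8]
finger_gap: 52.1
grip_force: 42.3
```

Request:
{"api": "apply_moves", "payload": {"deltas": [[-0.9,0,0,0,0,0,0.4],[-0.9,0,0,0,0,0,0.4],[-0.9,0,0,0,0,0,0.4],[-0.9,0,0,0,0,0,0.4],[-0.9,0,0,0,0,0,0.4],[-0.9,0,0,0,0,0,0.4],[-0.9,0,0,0,0,0,0.4],[-0.8,0,0,0,0,0,0.4]]}}

```text
time: 56.35
tool_pos: [570.5, -58.9, 144.1]
tcp_rot: [-179.8, -0.0, 90.1]
ft_force: [0.4, 0.2, -2.2]
finger_gap: 52.2
grip_force: 42.3
```

Request:
{"api": "apply_moves", "payload": {"deltas": [[-0.3,0,0,0,0,0,0.4],[0,0,0,0,0,0,0.4],[0,0,0.6,0,0,0,0.4],[0,0,0.9,0,0,0,0.4],[0,0,0.9,0,0,0,0.4],[0,0,0.6,0,0,0,0.4],[0,0,0.3,0,0,0,0.4],[0,0,0,0,0,0,0.4]]}}

```text
time: 57.35
tool_pos: [572.1, -66.1, 46.7]
tcp_rot: [-179.9, -0.0, 90.2]
ft_force: [-0.9, 0.2, -1.3]
finger_gap: 52.4
grip_force: 42.2
```

Request:
{"api": "apply_moves", "payload": {"deltas": [[0,0,0.15,0,0,0,0.4],[0,0,0.05,0,0,0,0.4],[0,0,0,0,0,0,0.4]]}}

```text
time: 57.72
tool_pos: [572.7, -66.5, 41.6]
tcp_rot: [180.0, 0.0, 90.1]
ft_force: [-0.1, -0.2, -1.1]
finger_gap: 52.0
grip_force: 42.2
```

Request:
{"api": "apply_moves", "payload": {"deltas": [[0,0,0.05,0,0,0,0.4],[0,0,0,0,0,0,0.4]]}}

```text
time: 57.98
tool_pos: [573.4, -66.6, 40.9]
tcp_rot: [179.9, 0.0, 90.1]
ft_force: [0.2, -0.6, 3.8]
finger_gap: 52.2
grip_force: 42.7
```

Request:
{"api": "apply_moves", "payload": {"deltas": [[0,0,0.04,0,0,0,0.4],[0,0,0,0,0,0,0.4]]}}

```text
time: 58.22
tool_pos: [574.3, -66.7, 40.8]
tcp_rot: [179.8, 0.0, 90.1]
ft_force: [0.0, 0.4, 10.3]
finger_gap: 52.2
grip_force: 43.4
```

Request:
{"api": "apply_moves", "payload": {"deltas": [[0,0,0,0,0,0,1],[0,0,0,0,0,0,1],[0,0,0,0,0,0,1],[0,0,-0.3,0,0,0,1],[0,0,-0.8,0,0,0,1],[0,0,-0.9,0,0,0,1],[0,0,-0.9,0,0,0,1],[0.4,0,-0.8,0,0,0,1]]}}

```text
time: 59.22
tool_pos: [572.7, -54.9, 151.5]
tcp_rot: [179.9, 0.0, 90.1]
ft_force: [0.2, -0.3, 0.7]
finger_gap: 85.7
grip_force: 0.0
```

```bash
python3 jars.py
```

```text
[572.69021086 -54.92215012 151.45772386] [ 0.15423056 -0.26637166  0.66741877]
scene [465.6 235.9] [ 86  27  20  19 299] [453. 417.]
scene [379.5 269.6] [  0  43  26  52 660] [656. 243.]
scene [479.9 296.2] [  81   76   49   34 1142] [608. 503.]
scene [405.4 302.6] [ 14  90  42  20 443] [711. 338.]
top [144.1 181.1] [  0   0  26  41 705] [590. 475.]
top [239.  181.4] [ 82   0  33  44 762] [590. 211.]
top [163.9 233.5] [ 19  60  21  18 311] [444. 412.]
```

Request:
{"api": "apply_moves", "payload": {"deltas": [[0.9,0,0,0,0,0,1],[0.9,0,0,0,0,0,1],[0.9,0,0,0,0,0,1],[0.9,0,0,0,0,0,1],[0.9,0,0,0,0,0,1],[0.9,-0.3,0,0,0,0,1],[0.9,-0.4,0,0,0,0,1],[0.9,-0.4,0,0,0,0,1]]}}

```text
time: 60.32
tool_pos: [538.1, 162.0, 148.7]
tcp_rot: [-179.9, 0.0, 90.1]
ft_force: [1.0, -0.2, 0.4]
finger_gap: 85.7
grip_force: 0.0
```

Request:
{"api": "apply_moves", "payload": {"deltas": [[0.9,-0.4,0,0,0,0,1],[0.9,-0.4,0,0,0,0,1],[0.9,-0.4,0,0,0,0,1],[0.9,-0.4,0,0,0,0,1],[0.9,-0.4,0,0,0,0,1],[0.9,-0.4,0,0,0,0,1],[0.9,-0.4,0,0,0,0,1],[0.9,-0.2,0,0,0,0,1]]}}

```text
time: 61.32
tool_pos: [447.5, 377.7, 148.8]
tcp_rot: [-180.0, 0.0, 90.2]
ft_force: [0.9, 0.6, -0.7]
finger_gap: 85.5
grip_force: 0.0
```

Request:
{"api": "apply_moves", "payload": {"deltas": [[0.9,0,0,0,0,0,1],[0.37,0,0,0,0,0,1],[0,0,0,0,0,0,1],[0,0,0.8,0,0,0,1],[0,0,0.9,0,0,0,1],[0,0,0.9,0,0,0,1],[0,0,0.7,0,0,0,1],[0,0,0,0,0,0,1]]}}

```text
time: 62.32
tool_pos: [447.0, 413.7, 48.4]
tcp_rot: [-179.8, 0.2, 90.1]
ft_force: [-1.3, -0.4, 0.4]
finger_gap: 85.7
grip_force: 0.0
```

Request:
{"api": "apply_moves", "payload": {"deltas": [[0,0.03,0.5,0,0,0,1],[0,0,0.45,0,0,0,1],[0,0,0,0,0,0,1],[0,0,0,0,0,0,0.4],[0,0,0,0,0,0,0.4],[0,0,0,0,0,0,0.4],[0,0,0,0,0,0,0.4]]}}

```text
time: 63.2
tool_pos: [449.8, 416.1, 23.2]
tcp_rot: [179.9, -0.1, 90.2]
ft_force: [-0.3, 0.0, 6.9]
finger_gap: 52.0
grip_force: 42.4
```

Request:
{"api": "apply_moves", "payload": {"deltas": [[0,0,-0.4,0,0,0,0.4],[0,0,-0.8,0,0,0,0.4],[0,0,-0.9,0,0,0,0.4],[0,0,-0.9,0,0,0,0.4],[0,0,-0.9,0,0,0,0.4],[0,0,-0.3,0,0,0,0.4],[-0.4,0.1,0,0,0,0,0.4],[-0.8,0.3,0,0,0,0,0.4]]}}

```text
time: 64.2
tool_pos: [460.2, 378.4, 146.3]
tcp_rot: [-179.9, 0.1, 90.2]
ft_force: [0.5, -0.7, -1.1]
finger_gap: 51.8
grip_force: 42.1
```

Request:
{"api": "apply_moves", "payload": {"deltas": [[-0.9,0.4,0,0,0,0,0.4],[-0.9,0.4,0,0,0,0,0.4],[-0.9,0.4,0,0,0,0,0.4],[-0.9,0.4,0,0,0,0,0.4],[-0.9,0.4,0,0,0,0,0.4],[-0.9,0.4,0,0,0,0,0.4],[-0.9,0.4,0,0,0,0,0.4],[-0.9,0.4,0,0,0,0,0.4]]}}

```text
time: 65.2
tool_pos: [556.8, 161.7, 146.0]
tcp_rot: [-179.8, 0.0, 90.1]
ft_force: [0.3, -0.4, -1.0]
finger_gap: 52.0
grip_force: 42.1
```

Request:
{"api": "apply_moves", "payload": {"deltas": [[-0.9,0.4,0,0,0,0,0.4],[-0.9,0.2,0,0,0,0,0.4],[-0.9,0,0,0,0,0,0.4],[-0.9,0,0,0,0,0,0.4],[-0.9,0,0,0,0,0,0.4],[-0.5,0,0,0,0,0,0.4],[-0.2,0,0,0,0,0,0.4],[0,0,0,0,0,0,0.4]]}}

```text
time: 66.2
tool_pos: [575.9, 7.8, 147.7]
tcp_rot: [-180.0, -0.0, 90.1]
ft_force: [0.5, 0.6, -0.3]
finger_gap: 51.8
grip_force: 42.1
```

Request:
{"api": "apply_moves", "payload": {"deltas": [[0,0,0.6,0,0,0,0.4],[0,0,0.9,0,0,0,0.4],[0,0,0.9,0,0,0,0.4],[0,0,0.6,0,0,0,0.4],[0,0,0.3,0,0,0,0.4],[0,0,0.1,0,0,0,0.4],[0,0,0,0,0,0,0.4]]}}

```text
time: 67.08
tool_pos: [576.7, 7.8, 46.8]
tcp_rot: [179.9, 0.0, 90.2]
ft_force: [-0.2, 0.3, -1.2]
finger_gap: 51.6
grip_force: 42.1
```

Request:
{"api": "apply_moves", "payload": {"deltas": [[0,0,0.06,0,0,0,0.4],[0,0,0,0,0,0,0.4]]}}

```text
time: 67.32
tool_pos: [576.5, 7.7, 44.8]
tcp_rot: [180.0, 0.0, 90.1]
ft_force: [0.0, -0.5, -1.0]
finger_gap: 51.6
grip_force: 42.1
```

Request:
{"api": "apply_moves", "payload": {"deltas": [[0,0,0.04,0,0,0,0.4],[0,0,0,0,0,0,0.4]]}}

```text
time: 67.58
tool_pos: [576.1, 7.7, 43.1]
tcp_rot: [-180.0, 0.0, 90.1]
ft_force: [-0.5, 0.1, -1.1]
finger_gap: 51.9
grip_force: 42.1
```

Request:
{"api": "apply_moves", "payload": {"deltas": [[0,0,0.05,0,0,0,0.4],[0,0,0,0,0,0,0.4]]}}

```text
time: 67.82
tool_pos: [576.8, 7.6, 42.2]
tcp_rot: [179.9, 0.0, 90.1]
ft_force: [-0.2, -1.0, 3.0]
finger_gap: 52.0
grip_force: 42.5
```

Request:
{"api": "apply_moves", "payload": {"deltas": [[0,0,0.04,0,0,0,0.4],[0,0,0,0,0,0,0.4]]}}

```text
time: 68.08
tool_pos: [577.8, 7.6, 42.2]
tcp_rot: [179.8, 0.0, 90.2]
ft_force: [0.3, 0.2, 8.8]
finger_gap: 51.7
grip_force: 43.0
```

Request:
{"api": "apply_moves", "payload": {"deltas": [[0,0,0,0,0,0,1],[0,0,0,0,0,0,1],[0,0,0,0,0,0,1],[0,0,-0.3,0,0,0,1],[0,0,-0.8,0,0,0,1],[0,0,-0.9,0,0,0,1],[0,0,-0.9,0,0,0,1],[0,0,-0.9,0,0,0,1]]}}

```text
time: 69.08
tool_pos: [576.2, 7.7, 156.0]
tcp_rot: [180.0, 0.0, 90.1]
ft_force: [0.1, -0.6, -0.0]
finger_gap: 85.5
grip_force: 0.0
```

Request:
{"api": "apply_moves", "payload": {"deltas": [[0,-0.7,0,0,0,0,0.35],[0,-0.9,0,0,0,0,0.35],[0,-0.9,0,0,0,0,0.35],[0.17,-0.9,0,0,0,0,0.35],[0,-0.7,0,0,0,0,0.35],[0,-0.2,0,0,0,0,0.35],[0,0,0,0,0,0,0.35]]}}

```text
time: 69.95
tool_pos: [447.6, 12.4, 155.0]
tcp_rot: [179.9, 0.0, 90.1]
ft_force: [-0.5, -0.7, 0.7]
finger_gap: 29.8
grip_force: 0.0
```

```bash
python3 jars.py|head -1
python3 - <<'E'
import cv2,numpy as np
s=cv2.imread('pics/last_scene.png');t=cv2.imread('pics/last_top.png')
cv2.imwrite('pics/g10.png',np.hstack([cv2.resize(t[100:260,230:390],(400,400),interpolation=cv2.INTER_CUBIC),cv2.resize(s[100:260,250:410],(400,400),interpolation=cv2.INTER_CUBIC)]))
E
```

```text
[447.59197081  12.41820069 155.00212981] [-0.47425175 -0.73467734  0.70888052]
```

View pics/g10.png

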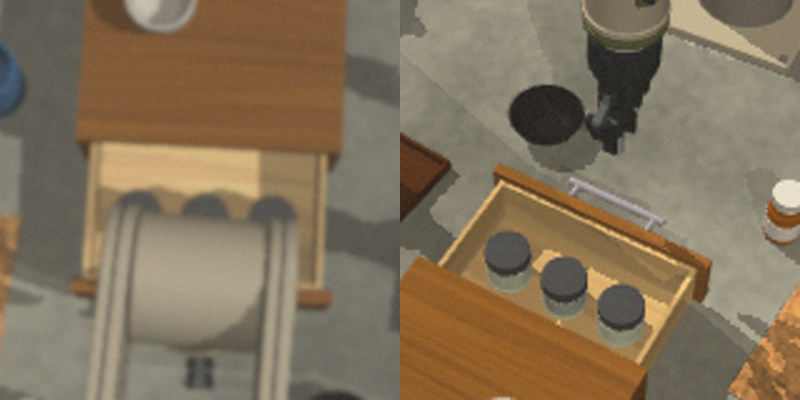

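The three jars at (508,260), (563,285) and (620,313) stand upright inside the drawer. I'll grip the handle and push it shut.

Request:
{"api": "apply_moves", "payload": {"deltas": [[0,0,0.7,0,0,0,0.35],[0,0,0.9,0,0,0,0.35],[0,0,0.8,0,0,0,0.35],[0,0,0.5,0,0,0,0.35],[0,0,0.4,0,0,0,0.35],[0,0,0.4,0,0,0,0.35],[0,0,0,0,0,0,0.35]]}}

```text
time: 70.92
tool_pos: [446.6, 12.5, 42.6]
tcp_rot: [-179.9, -0.0, 90.1]
ft_force: [-0.3, 0.8, 0.3]
finger_gap: 30.0
grip_force: 0.0
```

Request:
{"api": "apply_moves", "payload": {"deltas": [[0,0,0,0,0,0,0],[0,0,0,0,0,0,0],[0,0,0,0,0,0,0],[0,0,0,0,0,0,0]]}}

```text
time: 71.42
tool_pos: [447.9, 12.5, 44.2]
tcp_rot: [179.9, 0.0, 90.1]
ft_force: [0.2, 0.2, 5.6]
finger_gap: 8.7
grip_force: 39.4
```

Request:
{"api": "apply_moves", "payload": {"deltas": [[-0.01,0.1,0,0,0,0,0],[-0.01,0.2,0,0,0,0,0],[-0.01,0.3,0,0,0,0,0],[-0.01,0.35,0,0,0,0,0],[-0.015,0.35,0,0,0,0,0],[-0.015,0.35,0,0,0,0,0],[-0.015,0.35,0,0,0,0,0],[-0.015,0.35,0,0,0,0,0]]}}

```text
time: 72.42
tool_pos: [518.5, 9.4, 44.2]
tcp_rot: [179.9, 0.0, 90.1]
ft_force: [-1.8, -1.5, 7.5]
finger_gap: 8.9
grip_force: 39.6
```

Request:
{"api": "apply_moves", "payload": {"deltas": [[-0.015,0.35,0,0,0,0,0],[-0.015,0.35,0,0,0,0,0],[-0.015,0.35,0,0,0,0,0],[-0.015,0.35,0,0,0,0,0],[-0.015,0.35,0,0,0,0,0],[-0.015,0.3,0,0,0,0,0],[-0.015,0.25,0,0,0,0,0],[-0.015,0.2,0,0,0,0,0]]}}

```text
time: 73.42
tool_pos: [593.5, 6.0, 44.2]
tcp_rot: [179.9, 0.0, 90.1]
ft_force: [-2.2, -0.5, 7.2]
finger_gap: 8.9
grip_force: 39.6
```

Request:
{"api": "apply_moves", "payload": {"deltas": [[0,0.13,0,0,0,0,0],[0,0.07,0,0,0,0,0],[0,0,0,0,0,0,0]]}}

```text
time: 73.8
tool_pos: [599.6, 5.7, 44.2]
tcp_rot: [179.9, 0.0, 90.1]
ft_force: [-0.2, -2.3, 5.1]
finger_gap: 8.8
grip_force: 39.4
```

Request:
{"api": "apply_moves", "payload": {"deltas": [[0,0.06,0,0,0,0,0],[0,0.05,0,0,0,0,0],[0,0,0,0,0,0,0]]}}

```text
time: 74.18
tool_pos: [600.7, 5.7, 44.1]
tcp_rot: [-179.8, 0.0, 90.1]
ft_force: [-9.9, -1.4, 13.6]
finger_gap: 8.7
grip_force: 40.4
```

At the shut stop. Releasing and withdrawing.

Request:
{"api": "apply_moves", "payload": {"deltas": [[0,-0.03,0,0,0,0,0],[0,0,0,0,0,0,0.35],[0,0,0,0,0,0,0.35],[0,0,0,0,0,0,0.35],[0,0,-0.3,0,0,0,0.35],[0,0,-0.7,0,0,0,0.35],[0,0,-0.9,0,0,0,0.35],[0,0,-0.9,0,0,0,0.35]]}}

```text
time: 75.18
tool_pos: [601.6, 6.2, 130.2]
tcp_rot: [179.9, 0.0, 90.1]
ft_force: [-0.2, -0.2, -0.1]
finger_gap: 29.8
grip_force: 0.0
```

Request:
{"api": "apply_moves", "payload": {"deltas": [[0,0,-0.9,0,0,0,0.35],[0,-0.9,-0.9,0,0,0,0.35],[0,-0.9,0,0,0,0,0.35],[0,-0.9,0,0,0,0,0.35],[0,-0.9,0,0,0,0,0.35],[0,-0.9,0,0,0,0,0.35],[0,0,0,0,0,0,0.35],[0,0,0,0,0,0,0.35]]}}

```text
time: 76.18
tool_pos: [467.1, 5.9, 182.8]
tcp_rot: [179.9, 0.0, 90.1]
ft_force: [-0.4, -0.3, -0.4]
finger_gap: 29.5
grip_force: 0.0
```

Run:
```python
from h import *
s0=cv2.imread('pics/scene0.png'); s=snapshot('scene')[:,:,::-1].copy()
t0=cv2.imread('pics/top0.png'); t=snapshot('top')[:,:,::-1].copy()
# cabinet+handle region compared with the shut start; then tray objects
r=(slice(205,232),slice(286,335))
for dx in(-2,-1,0,1,2): print([round(float(np.abs(s[205:232,286:335].astype(int)-s0[205+dy:232+dy,286+dx:335+dx]).mean()),1) for dy in(-2,-1,0,1,2)])
hs=cv2.cvtColor(s,cv2.COLOR_BGR2HSV); m=cv2.inRange(hs,(40,80,30),(85,255,255)); print(blobs(m,60))
print(sense()['tool_pos'],sense()['ft_force'])
```

```text
[22.5, 18.8, 20.9, 22.4, 23.0]
[24.5, 20.8, 19.5, 21.5, 22.9]
[26.0, 22.6, 17.7, 21.0, 23.3]
[26.9, 24.5, 20.9, 20.6, 23.1]
[28.0, 26.7, 23.7, 20.1, 22.4]
[(array([214.8, 139.3]), array([205, 126,  21,  26, 387], dtype=int32)), (array([222.2, 166.7]), array([213, 161,  18,  10,  73], dtype=int32))]
[466.96800809   5.87127926 182.12972717] [-0.34699893 -0.17888889 -0.27055301]
```

The handle region matches the starting shut picture with no offset, and the bottle is upright on the tray. Handing in.

```bash
python3 -c "
from bench import hand_in
print(hand_in())"
```

```text
the job is handed in; nothing more can be done
None
```

The job is handed in, with no verdict returned: the tin, oil and mill stand on the tray, all three jars (only three were present) went upright into the drawer before shutting, and the drawer is pushed shut.

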